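# Open the craft stall's sales stand, nest the pans and put up the slate

### The arm

A 6-joint arm with a two-finger parallel gripper is mounted at the origin on the work surface. World frame = base frame: x ahead of the robot, y to its left, z up, the work surface at z = 0. Lengths are in m, angles in degrees, forces in N, time in s.
With the tool pointing down it reaches from about 0.3 to 0.75 m from the base axis. Payload 8.5 kg.
Tool frame: the origin (TCP) lies at the very end of the fingers, on their centre line; the grasp point (between the pads) lies 19 mm behind it; z points along the fingers, y is the line along which they close (so a half turn about z gives the same grasp; the last joint's range is limited). The gripper opens to 85 mm and grips with 20 to 120 N. Pads are 22 mm wide; open, the fingers measure 114 mm over their backs; the gripper's body (76 mm by 85 mm) begins 54 mm behind the grasp point. The pads swing forward as they close: fully open they stand 13 mm farther back than shut.
Start: joints at [53.382, 21.807, 74.336, -0, 83.858, -12.336], TCP at [0.226, 0.501, 0.231] pointing down, gripper open.
Joint ranges: [-178.18, 178.18], [-50.72, 133.34], [12.68, 142.11], [-81.47, 261.47], [9.98, 163.14], [-165.26, 165.26]. Speed limits (degrees/s): [136.94, 136.94, 180, 180, 180, 180].

### API

Orientations are given as a 3x3 rotation matrix whose columns are the frame's x, y, z axes.
In Python, from rig import env gives the robot as it stands.
- The arm moves only by the tool move_arm, never from a script. Its argument "plan" is a list of rows, each a list of 7 numbers: the turn, a rotation vector about the tool's x, y, z in degrees, then the shift along the tool's x, y, z in cm, then the gripper command: -1 is shut, 1 is fully open, values between are in proportion. In form: [[ax, ay, az, tx, ty, tz, jaw], ...]. A call has 1 to 5 rows; each row is the pose to reach, as a shift and turn from the pose commanded when the call began, along the tool's axes at that moment; what a row does not reach only later rows make up. A row lasts 1/10 s, in which the tool goes at most 50 mm and 8.59 degrees, less where a joint would pass 70% of its speed; a pose out of reach is approached as far as the arm can. A call with a gripper value outside its range is refused whole. The fingers move at their own pace and stop on an object; "squeeze" is the grip in N (left out, the last holds). Time passes only in rows, so rows that repeat a pose let the fingers close. It gives the time, the measured TCP pose, the force, the opening and the grip force at its end, in the units of the state.
- env.observe(): the state, without advancing time (a new reading comes with each control period).
- env.get_image(name): name is "scene" or "top" or "wrist"; returns a dict with "color" (384x512x3 uint8, red, green, blue), "fov_y" (degrees; the focal length in pixels is half the picture's height over the tangent of half this angle, whatever the lens; pixels are square), "cx", "cy" (the principal point, pixels), "R" (3x3) and "t" (3): a world point X has camera coordinates R X + t. Camera axes: x right, y down, z forward; pixel columns grow to the right and rows downward; lengths in m; the calibration is good to about 2 mm. The wrist camera is an equidistant fisheye: a pixel r from the principal point sees the ray r / f radians off the axis. A picture is of the moment at which its call begins. There is no depth.
- env.close_job(): hands the job in; it is judged then, once.
Trained networks look in a picture, given as the dict that the camera call returned (one of the last four; its "shot" number tells which), for a name from the list of things; names that differ only in an ending like _2 or _b are one class to them, and where a whole thing is asked for, a point or a joint stands for the part that bears it (a point fixed in the world has none). Each returns a list of dicts, best first, with "conf" (0 to 1); they miss things now and then, are a little off and sometimes report something else, mostly with a low value. They report only what shows in the picture. A call takes as long as a camera call. They do not tell look-alikes from the thing itself.
- env.outline_of(target, picture): "mask" (384x512 bool, what is visible of it) and "bbox" ([centre column, centre row, width, height] in pixels, round what is visible of it).
- env.tip_of(target, picture): "pixel" ([column, row] in pixels: a listed point, or the origin of a listed thing).
The state is a dict: "time_s": time; "q": joint angles; "qvel": joint speeds; "joint_efforts": joint torques, N m; "position": TCP position; "tool_rot": TCP orientation; "ft_force": force on the tool from outside, world axes, zero at the start; "wrist_torque": the same for the moment, N m; "grip_width": finger opening in m; "gripper_force": force on a finger pad.
Only numpy, scipy, OpenCV 4.12 (cv2) and the standard library are available. Lean on these libraries where they do the work, as an engineer would, in place of code of your own. Each camera call takes 0.05 s, during which the arm holds its last target. There are 200 camera calls.

### The job

Fold the stand's green flap right over, past upright, and lower it gently onto its stop without letting it drop. Then nest all the pans you find level, largest at the bottom and each fully down inside the next larger, in the middle of the uncovered cork mat, with their handles fanned out clearly apart (about 30 degrees from one to the next) over the side of the stand that faces the robot; and take the slate from its block and lean it, foot on the opened flap and top tilted back towards the robot, against the middle of the back rail. Do not disturb the oil tin, chest or graver, and leave everything at rest.

Things in the scene. Friction and masses are not known exactly. Their poses are not given: they have to be found in the camera images.
- flap (a joint): Green wooden flap, 130 x 132 x 12 mm, hinged on the stand and carrying a steel pull bar. 0: shut, lying flat over the cork mat on the stand's -y side; 1.57: upright; 3.14: folded right over, lying flat on the stand's +y side on its stop. It swings freely (0.35 kg, slight damping), so it falls from any position in between.
- hinge (a point): Middle of the flap's hinge line, 48 mm above the table, on the fixed wooden stand (platform 160 mm in x, 280 mm in y, 40 mm high, centred under this point). x is along the hinge, the stand's -x side faces the robot, z up. With the flap opened its upper face is 54 mm above the table.
- bar (a point): Middle of the flap's round steel pull bar, 14 mm thick, 104 mm long, parallel to the hinge at 180 mm from it. It stands 38 mm clear of the flap's edge, carried on an arm at each end (92 mm free between the arms). It is in the flap's plane, so it can be held from above and let turn in the fingers throughout the swing. At (0, -180, 0) mm from the hinge when shut, (0, +180, 0) mm when open, in the stand's axes.
- mat (a point): Centre of the round cork mat, 124 mm across, inlaid flush in the platform's top, 40 mm above the table, hidden under the flap while it is shut. Axes as the stand's: -x points to the side facing the robot.
- rest (a point): Middle of the upper edge of the dark wooden back rail, on the rail's +x face (the face towards the flap). The rail is 90 mm long in y and 10 mm thick, on two posts along the robot-side edge of the stand's +y half; this edge is 129 mm above the table, 75 mm above the opened flap's upper face. Axes as the stand's. The opened flap reaches from 5 to 135 mm in +x from this edge, and from 82 mm to the -y side of this point to 50 mm to its +y side.
- slate_center (a point): Centre of the dark slate tablet, 130 mm tall (z), 100 mm wide (y), 10 mm thick (x), 0.32 kg; z towards its top. At the start it stands upright, 25 mm deep in the 14 mm wide slot of a small fixed pale-wood block (60 x 120 x 35 mm; slot floor 10 mm above the table).
- slate_top (a point): Middle of the slate's top edge, 65 mm from its centre.
- slate_foot (a point): Middle of the slate's bottom edge, 65 mm from its centre.
- pan_a_center (a point): Centre, half-way up the bowl, of the largest pan: copper-coloured round bowl, 110 mm across the rim, 90 mm across the foot, 32 mm high, wall 3 mm, floor 5 mm thick; z up, x along its handle. The dark wooden handle (14 mm wide, 16 mm high) is level, runs to 118 mm from the bowl's axis, its centre line 27 mm above this point (43 mm above the foot). Its centre of mass is about 9 mm from the bowl's axis, towards the handle. About 0.22 kg. Always present.
- pan_a_tip (a point): Outer end of the largest pan's handle, on its centre line, 118 mm out along x from the bowl's axis. Always present.
- pan_b_center (a point): Centre, half-way up the bowl, of the second pan: steel-coloured round bowl, 90 mm across the rim, 74 mm across the foot, 32 mm high, wall 3 mm, floor 5 mm thick; z up, x along its handle. The dark wooden handle (14 mm wide, 16 mm high) is level, runs to 118 mm from the bowl's axis, its centre line 27 mm above this point (43 mm above the foot). Its centre of mass is about 9 mm from the bowl's axis, towards the handle. About 0.18 kg. Absent in some starts.
- pan_b_tip (a point): Outer end of the second pan's handle, on its centre line, 118 mm out along x from the bowl's axis. Absent in some starts.
- pan_c_center (a point): Centre, half-way up the bowl, of the third pan: blue round bowl, 70 mm across the rim, 57 mm across the foot, 32 mm high, wall 3 mm, floor 5 mm thick; z up, x along its handle. The dark wooden handle (14 mm wide, 16 mm high) is level, runs to 118 mm from the bowl's axis, its centre line 27 mm above this point (43 mm above the foot). Its centre of mass is about 9 mm from the bowl's axis, towards the handle. About 0.14 kg. Absent in some starts.
- pan_c_tip (a point): Outer end of the third pan's handle, on its centre line, 118 mm out along x from the bowl's axis. Absent in some starts.
- pan_d_center (a point): Centre, half-way up the bowl, of the smallest pan: brass-coloured round bowl, 50 mm across the rim, 41 mm across the foot, 32 mm high, wall 3 mm, floor 5 mm thick; z up, x along its handle. The dark wooden handle (14 mm wide, 16 mm high) is level, runs to 118 mm from the bowl's axis, its centre line 27 mm above this point (43 mm above the foot). Its centre of mass is about 9 mm from the bowl's axis, towards the handle. About 0.11 kg. Absent in some starts.
- pan_d_tip (a point): Outer end of the smallest pan's handle, on its centre line, 118 mm out along x from the bowl's axis. Absent in some starts.
- oil_tin: Bottle-shaped oil tin with red cap, 64 mm across, 150 mm tall; origin under its centre. Bystander.
- chest: Small dark wooden chest, 90 x 170 x 82 mm, origin under its centre. Bystander.
- graver: Wooden-handled graver lying on the table. Bystander.
Not all that is in view belongs to the job. What is shaped like the part that bears pan_c_center but purple or turquoise is not meant.

How it is judged:
By the outcome, as a careful person would: the job done as asked, in the order asked, and still so for the second after the job is handed in, with the robot touching nothing.
Of pan_b, pan_c, pan_d only 2 to 3 are there at a start; the rules pass over those that are not, and their reading is None.
At some moment in a run one of pan_a, pan_b, pan_c, pan_d may be knocked a few centimetres aside while the robot is not near it.
It also fails if it takes over 200 s, if anything falls off the work surface, if the arm or the gripper's body presses on something with over 40 N, if the wrist force passes 120 N, or if a joint passes its speed limit or range.

## Working session

There is one attempt and no reset: what is moved stays moved. The work goes in short steps, Python scripts to look and compute and a tool call to move; the robot and the scene stay as the last step left them, time stands still between calls to the robot, and variables do not carry over. Pictures are saved under pics/ and viewed, at most 14 in all, crops included, and the job is handed in when it is done.

Besides the shell and the picture viewer there is one more tool, called after "Request:" as a command line: name --pt "numbers of a row" for each row, then --argument value for the rest. move_arm: Moves the arm, as the interface text tells. Its arguments: {"type":"object","properties":{"plan":{"type":"array"},"squeeze":{"type":"number"}},"required":["plan"]}

```bash
ls; mkdir -p pics
cat > h.py <<'E'
import numpy as np, cv2
from rig import env
def K(p):
    f=p["color"].shape[0]/2/np.tan(np.radians(p["fov_y"])/2); return f
def ray(p,px,fish=False):
    f=K(p); d=np.array([px[0]-p["cx"],px[1]-p["cy"]])/f
    R=np.array(p["R"]);t=np.array(p["t"])
    if fish:
        r=np.linalg.norm(d); v=np.array([*(d/r*np.sin(r) if r>1e-9 else d),np.cos(r)])
    else: v=np.array([*d,1.])
    return -R.T@t, R.T@v
def atz(p,px,z,fish=False):
    o,d=ray(p,px,fish); return o+d*(z-o[2])/d[2]
def tri(obs):
    A=np.zeros((3,3));b=np.zeros(3)
    for o,d in obs:
        d=d/np.linalg.norm(d);M=np.eye(3)-np.outer(d,d);A+=M;b+=M@o
    return np.linalg.solve(A,b)
def proj(p,X,fish=False):
    c=np.array(p["R"])@X+np.array(p["t"]);f=K(p)
    if fish:
        n=np.hypot(c[0],c[1]);a=np.arctan2(n,c[2]);u=c[:2]/max(n,1e-9)*a
    else: u=c[:2]/c[2]
    return u*f+[p["cx"],p["cy"]]
def save(p,n): cv2.imwrite(f"pics/{n}.png",p["color"][:,:,::-1])
E
python3 - <<'E'
from h import *
S=env.get_image("scene");T=env.get_image("top")
save(S,"s0");save(T,"t0")
print({k:v for k,v in S.items() if k!='color'});print({k:v for k,v in T.items() if k!='color'})
for n in ["hinge","bar","mat","rest","slate_center","slate_top","slate_foot"]+[f"pan_{c}_{e}" for c in "abcd" for e in("center","tip")]+["oil_tin","chest","graver"]:
    out=[]
    for p in(S,T):
        out.append([(np.round(r["pixel"],1).tolist(),round(r["conf"],2)) for r in env.tip_of(n,p)[:4]])
    print(n,"S",out[0],"T",out[1], end=" ")
    if out[0] and out[1]:
        X=tri([ray(S,out[0][0][0]),ray(T,out[1][0][0])]);print("X",X.round(4), (proj(T,X)-out[1][0][0]).round(1))
    else: print()
E
```

```text
pics
{'fov_y': 51.56311824903917, 'cx': 255.80139599565942, 'cy': 185.1747250448687, 'R': array([[-1.88944176e-01,  9.81987824e-01,  1.08896832e-04],
       [ 7.89872481e-01,  1.52045167e-01, -5.94124340e-01],
       [-5.83439425e-01, -1.12170319e-01, -8.04373208e-01]]), 't': array([ 0.06426206, -0.32947704,  1.49864749]), 'shot': 1}
{'fov_y': 42.43277439695733, 'cx': 248.26144927866955, 'cy': 191.8621004313046, 'R': array([[-0.01127615, -0.9997631 , -0.01861684],
       [-0.99179489,  0.01355339, -0.12711887],
       [ 0.12734108,  0.01703068, -0.99171276]]), 't': array([0.04541007, 0.50146909, 1.69552088]), 'shot': 2}
hinge S [([229.9, 233.7], 0.8)] T [([263.2, 152.0], 0.57)] X [ 0.6359 -0.0146  0.0661] [-0.  0.]
bar S [([167.7, 231.5], 0.84)] T [([313.5, 149.7], 0.97)] X [ 0.6472 -0.1917  0.0389] [ 0. -0.]
mat S [([206.9, 233.7], 0.9)] T [([280.4, 150.7], 0.96)] X [ 0.6422 -0.0763  0.0563] [ 0.5 -0.1]
rest S [([265.9, 203.6], 0.94)] T [([239.1, 171.8], 0.73), ([147.7, 194.4], 0.48)] X [0.5581 0.0684 0.1217] [-0.3  0.1]
slate_center S [([235.6, 171.5], 0.97)] T [([273.8, 211.1], 0.
[... 1164 characters left out ...]
4.8, 295.5], 0.75), ([186.5, 232.6], 0.68), ([223.9, 224.1], 0.63)] X [0.331  0.3373 0.2248] [-0. -0.]
pan_d_center S [([380.3, 258.3], 0.91)] T [([146.6, 166.0], 0.77), ([324.8, 124.1], 0.5)] X [0.6029 0.4007 0.0108] [0.4 0. ]
pan_d_tip S [([377.6, 216.5], 0.85)] T [([148.9, 194.7], 0.71)] X [0.4944 0.3823 0.051 ] [0.3 0. ]
oil_tin S [([318.1, 297.2], 0.81), ([163.8, 182.4], 0.33)] T [([189.2, 129.7], 0.89), ([262.3, 154.0], 0.24)] X [ 0.7381  0.2478 -0.006 ] [ 1.2 -0.1]
chest S [([138.6, 262.1], 0.63)] T [([328.0, 122.0], 0.56)] X [ 0.7477 -0.2445  0.0294] [-0.7  0.3]
graver S [([381.5, 258.7], 0.44), ([265.9, 204.0], 0.24)] T [([241.6, 120.2], 0.51)] X [0.7278 0.191  0.2924] [-45.8 -12.3]
```

```bash
python3 -c "
import cv2,numpy as np
a=cv2.imread('pics/s0.png');b=cv2.imread('pics/t0.png')
cv2.imwrite('pics/s0b.png',cv2.resize(a,(800,600)));cv2.imwrite('pics/t0b.png',cv2.resize(b,(800,600)))"
```

```text
(no output)
```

View pics/s0b.png

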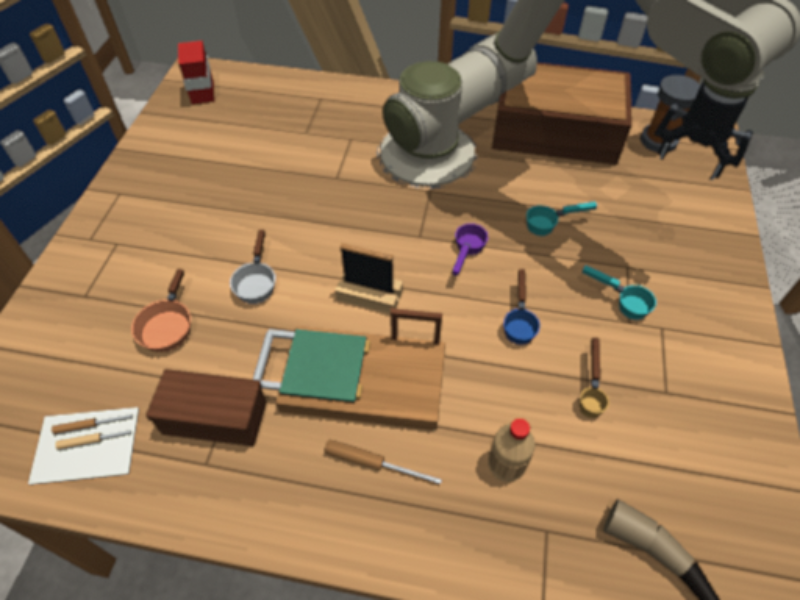

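View pics/t0b.png

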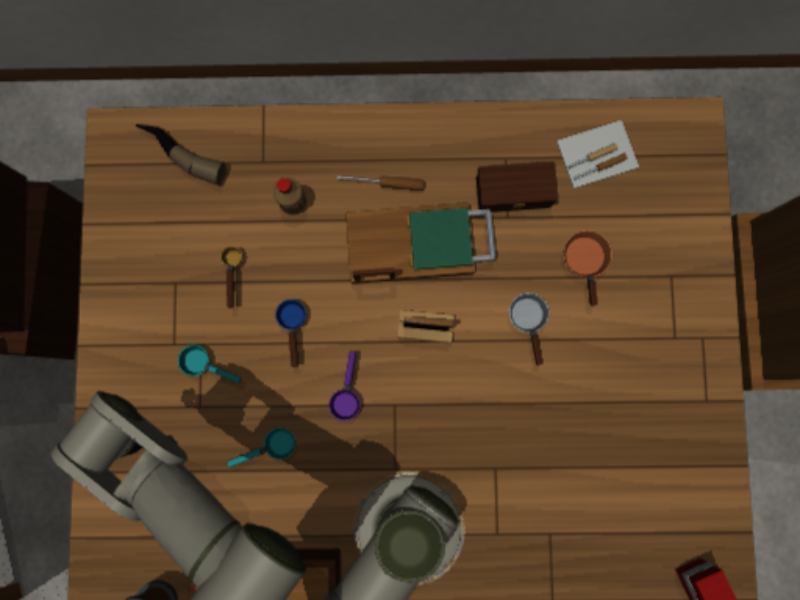

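The scene shows all four pans: copper (104,211), steel (162,181), blue (332,211) and brass (380,258). The purple and turquoise pans are look-alikes. The stand, with its flap shut, is at about (230,234), and the slate block is at about (236,172).

Run:
```python
from h import *
s=env.observe()
for k in s: print(k,np.round(s[k],4).tolist())
W=env.get_image("wrist");R=np.array(W["R"]);t=np.array(W["t"]);Rt=np.array(s["tool_rot"])
print(W["fov_y"],W["cx"],W["cy"]);print("cam in tool",(Rt.T@(-R.T@t-s["position"])).round(4));print("cam axes in tool",(R@Rt).round(3))
S=env.get_image("scene");T=env.get_image("top")
print(tri([ray(S,[332.1,211]),ray(T,[186.8,202.6])]),tri([ray(S,[334.4,174.3]),ray(T,[186.5,232.6])]))
# target: down, yaw
Rg=np.array([[1,0,0],[0,-1,0],[0,0,-1.]])
from scipy.spatial.transform import Rotation as Ro
print("turn",Ro.from_matrix(Rt.T@Rg).as_rotvec(True), "shift cm",100*Rt.T@(np.array([.56,-.09,.33])-s["position"]))
```

```text
time_s 1.9
q [53.3826, 21.8079, 74.3333, -0.0002, 83.8559, -12.3354]
qvel [0.05, 0.0537, -0.0015, -0.0088, 0.0073, 0.0263]
joint_efforts [-0.0, -44.8345, -23.1471, -0.0002, 0.0005, 0.0]
position [0.2262, 0.5014, 0.2313]
tool_rot [[-0.9115, 0.4112, 0.0], [0.4112, 0.9115, 0.0], [-0.0, 0.0, -1.0]]
ft_force [-0.4535, -0.1414, -0.4003]
wrist_torque [0.0135, 0.0178, -0.0115]
gripper_force 0.0
grip_width 0.085
65.70646984690485 251.0252180235639 192.72510955046567
cam in tool [ 0.0839  0.0005 -0.1434]
cam axes in tool [[ 0.001  1.     0.   ]
 [-0.946  0.001 -0.323]
 [-0.323  0.     0.946]]
[0.46998225 0.25786127 0.00604883] [0.36196769 0.25142104 0.04719999]
turn [ 1.99770865e-03 -3.62515027e-03  1.55717956e+02] shift cm [-54.74683402 -40.17540576  -9.86866095]
```

Request:
move_arm --pt "0 0 -8 -4.5 -3 -0.8 1" --pt "0 0 -16 -9 -6 -1.6 1" --pt "0 0 -24.3 -13.5 -9 -2.4 1" --pt "0 0 -24.3 -18.3 -11.9 -3.3 1" --pt "0 0 -24.3 -18.3 -11.9 -3.3 1"

```text
time_s: 2.55
position: [0.3452, 0.3155, 0.265]
tool_rot: [[-1.0, -0.0, 0.001], [-0.0, 1.0, 0.0], [-0.001, 0.0, -1.0]]
ft_force: [-0.0, 0.6, 0.1]
grip_width: 0.0855
gripper_force: 0.0
```

Request:
move_arm --pt "0 0 0 -2.5 -3.7 -0.7 1" --pt "0 0 0 -5 -7.5 -1.4 1" --pt "0 0 0 -7.5 -11.2 -2.1 1" --pt "0 0 0 -10 -15 -2.8 1" --pt "0 0 0 -11.8 -18.4 -3.3 1"

```text
time_s: 3.05
position: [0.4632, 0.1316, 0.2978]
tool_rot: [[-1.0, 0.0, 0.001], [0.0, 1.0, -0.0], [-0.001, -0.0, -1.0]]
ft_force: [0.6, 0.7, 0.2]
grip_width: 0.0854
gripper_force: 0.0
```

Request:
move_arm --pt "0 0 0 -2.5 -3.7 -0.7 1" --pt "0 0 0 -5 -7.5 -1.4 1" --pt "0 0 0 -8 -12.3 -2.2 1" --pt "0 0 0 -10.5 -16 -2.8 1" --pt "0 0 0 -11.8 -18.4 -3.3 1"

```text
time_s: 3.55
position: [0.5815, -0.0534, 0.33]
tool_rot: [[-1.0, 0.002, -0.0], [0.002, 1.0, -0.0], [0.0, -0.0, -1.0]]
ft_force: [0.6, -0.2, 0.0]
grip_width: 0.0853
gripper_force: 0.0
```

Run:
```python
from h import *
s=env.observe();print(s["time_s"],s["position"],np.round(s["tool_rot"],3).tolist())
W=env.get_image("wrist");save(W,"w1")
zs=dict(hinge=.048,bar=.048,mat=.054,rest=.129,slate_top=.14,slate_center=.075)
for n in zs:
    for r in env.tip_of(n,W)[:2]: print(n,np.round(r["pixel"],1),round(r["conf"],2),atz(W,r["pixel"],zs[n],True).round(4))
```

```text
3.55 [ 0.58148001 -0.05336965  0.32995359] [[-1.0, 0.002, -0.0], [0.002, 1.0, -0.0], [0.0, -0.0, -1.0]]
hinge [279.6 183.5] 0.85 [ 0.6285 -0.0098  0.048 ]
hinge [ 58.5 165.4] 0.54 [ 0.5935 -0.3817  0.048 ]
bar [160.5 190.5] 0.78 [ 0.6393 -0.1936  0.048 ]
bar [429.3  91.6] 0.24 [0.4737 0.2303 0.048 ]
rest [353.3 147. ] 0.79 [0.5567 0.0719 0.129 ]
slate_top [257.3  44.4] 0.97 [ 0.4407 -0.0457  0.14  ]
slate_top [256.4  61. ] 0.56 [ 0.4597 -0.0467  0.14  ]
slate_center [257.3  52.6] 0.81 [ 0.4408 -0.0444  0.075 ]
```

View pics/w1.png

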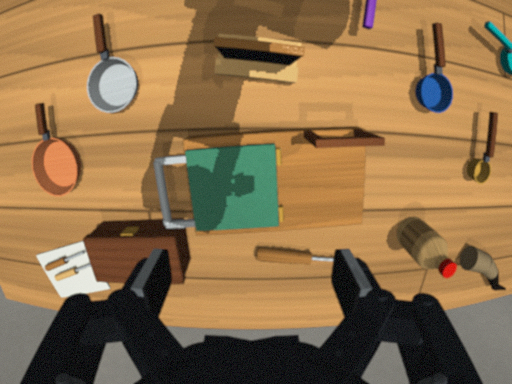

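The wrist view shows the flap as green from about x=187 to 280, the hinge line near x=280, and the bar at about x=161. The rail is at (344,138) and the slate block at (257,60). I'll fit the stand pose from the green patch.

Run:
```python
from h import *
for n in("wrist","top","scene"):
    p=env.get_image(n);f=n=="wrist"
    h=cv2.cvtColor(p["color"],cv2.COLOR_RGB2HSV);m=cv2.inRange(h,(60,70,15),(88,255,150))
    k,l,st,c=cv2.connectedComponentsWithStats(m);ok=[i for i in range(1,k)]
    i=max(ok,key=lambda i:st[i,4] if n!="x" else 0)
    cn=max(cv2.findContours((l==i).astype(np.uint8),cv2.RETR_EXTERNAL,cv2.CHAIN_APPROX_NONE)[0],key=len)[:,0]
    P=np.array([atz(p,q,.054,f)[:2] for q in cn]).astype(np.float32)
    c,sz,a=cv2.minAreaRect(P*1000);print(n,st[i],np.round(c,1),np.round(sz,1),a, P.min(0),P.max(0))
    a=(a+45)%90-45
    y=np.array([-np.sin(np.radians(a)),np.cos(np.radians(a))]);print("  yaw",a,"hinge",np.array(c)+69*y,"bar",np.array(c)-111*y)
```

```text
wrist [ 183  145   92   86 6908] [635.  -79.7] [128.7 129.2] 3.998465061187744 [ 0.56742716 -0.14788477] [ 0.702357   -0.01216199]
  yaw 3.998465061187744 hinge [630.15910629 -10.91209224] bar [ 642.71046115 -190.4739576 ]
top [264 152  28  18 368] [607.8 -64.1] [93.9 60. ] 89.12863159179688 [ 0.5772567  -0.11153793] [ 0.6384707  -0.01703034]
  yaw -0.871368408203125 hinge [608.80006106   4.86827184] bar [ 606.062682   -175.11091239]
scene [ 179  211   55   46 1915] [638.1 -79. ] [129.9 128.9] 3.5752716064453125 [ 0.5710112  -0.14700139] [ 0.70572317 -0.01153506]
  yaw 3.5752716064453125 hinge [633.82303012 -10.09060635] bar [ 645.04778935 -189.74027871]
```

Request:
move_arm --pt "0 0 -3.8 -1.5 -3 3 0.06" --pt "0 0 -3.8 -3 -6 6 0.06" --pt "0 0 -3.8 -4.5 -9 9 0.06" --pt "0 0 -3.8 -6.25 -13.7 13 0.06" --pt "0 0 -3.8 -6.25 -13.7 13 0.06" --squeeze 25

```text
time_s: 4.55
position: [0.6421, -0.1895, 0.1959]
tool_rot: [[-0.998, -0.064, -0.006], [-0.065, 0.998, 0.002], [0.005, 0.003, -1.0]]
ft_force: [-0.6, 0.2, 0.0]
grip_width: 0.0451
gripper_force: 0.0
```

Run:
```python
from h import *
W=env.get_image("wrist");save(W,"w2");s=env.observe();print(s["position"],np.round(s["tool_rot"],3).tolist())
for z,n in((.048,"bar"),(.048,"hinge")):
    for r in env.tip_of(n,W)[:2]: print(n,np.round(r["pixel"],1),round(r["conf"],2),atz(W,r["pixel"],z,True).round(4))
print(proj(W,np.array([.644,-.19,.048]),True))
```

```text
[ 0.64224772 -0.1896539   0.19616551] [[-0.998, -0.064, -0.005], [-0.064, 0.998, 0.002], [0.005, 0.002, -1.0]]
bar [249.8 176.6] 0.97 [ 0.6399 -0.1898  0.048 ]
bar [411.2 179.7] 0.3 [ 0.6299 -0.0075  0.048 ]
[249.3505645  180.41203749]
```

View pics/w2.png

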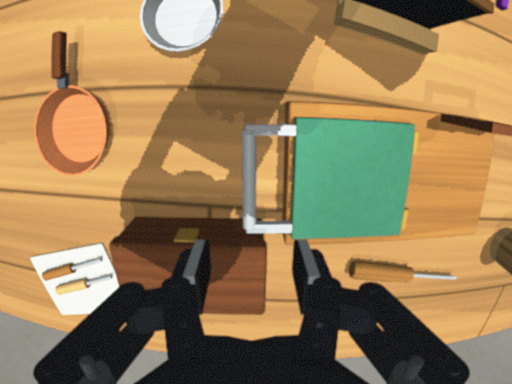

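Request:
move_arm --pt "0 0 0 0 0 4 0.06" --pt "0 0 0 0 0 8 0.06" --pt "0 0 0 0 0 12 0.06" --pt "0 0 0 0 0 15 0.06" --pt "0 0 0 0 0 16.9 0.06"

```text
time_s: 5.2
position: [0.6427, -0.1853, 0.0313]
tool_rot: [[-0.998, -0.068, 0.0], [-0.068, 0.998, 0.0], [-0.0, 0.0, -1.0]]
ft_force: [0.3, -0.2, 0.0]
grip_width: 0.0452
gripper_force: 0.0
```

Request:
move_arm --pt "0 0 0 0 0 0 0.06" --pt "0 0 0 0 0 0 -0.8" --pt "0 0 0 0 0 0 -0.8" --pt "0 0 0 0 0 0 -0.8" --pt "0 0 0 0 0 0 -0.8" --squeeze 25

```text
time_s: 5.7
position: [0.644, -0.1913, 0.0341]
tool_rot: [[-0.998, -0.066, 0.005], [-0.066, 0.998, -0.008], [-0.005, -0.009, -1.0]]
ft_force: [-0.1, -17.9, -1.6]
grip_width: 0.0127
gripper_force: 28.1
```

Request:
move_arm --pt "0 0 0 0 0 0 -0.8" --pt "0 0 0 0 0 0 -0.8" --pt "0 0 0 0 0 0 -0.8"

```text
time_s: 6.0
position: [0.644, -0.1912, 0.0341]
tool_rot: [[-0.998, -0.066, 0.005], [-0.066, 0.998, -0.008], [-0.005, -0.009, -1.0]]
ft_force: [1.3, -17.3, -0.5]
grip_width: 0.0127
gripper_force: 28.1
```

Request:
move_arm --pt "0 0 0 0 -0.4 0 -0.8" --pt "0 0 0 0 -0.33 -1.57 -0.8" --pt "0 0 0 0 -0.13 -3.13 -0.8" --pt "0 0 0 0 0.21 -4.66 -0.8" --pt "0 0 0 0 0.69 -6.16 -0.8"

```text
time_s: 6.5
position: [0.6432, -0.1814, 0.0954]
tool_rot: [[-0.998, -0.067, 0.004], [-0.067, 0.998, -0.004], [-0.004, -0.004, -1.0]]
ft_force: [3.2, -6.7, -0.1]
grip_width: 0.0128
gripper_force: 26.7
```

Request:
move_arm --pt "0 0 0 0 0 0 -0.8" --pt "0 0 0 0 0 0 -0.8"

```text
time_s: 6.7
position: [0.6433, -0.1815, 0.0949]
tool_rot: [[-0.998, -0.067, 0.005], [-0.067, 0.998, -0.004], [-0.004, -0.004, -1.0]]
ft_force: [2.3, -8.2, 0.3]
grip_width: 0.0129
gripper_force: 26.9
```

Request:
move_arm --pt "0 0 0 0 0.45 -1.45 -0.8" --pt "0 0 0 0 1.17 -2.84 -0.8" --pt "0 0 0 0 2.02 -4.16 -0.8" --pt "0 0 0 0 2.97 -5.41 -0.8" --pt "0 0 0 0 4.03 -6.57 -0.8"

```text
time_s: 7.2
position: [0.6407, -0.1428, 0.1619]
tool_rot: [[-0.998, -0.065, 0.006], [-0.065, 0.998, -0.007], [-0.006, -0.008, -1.0]]
ft_force: [1.6, -13.3, 8.6]
grip_width: 0.013
gripper_force: 26.1
```

Request:
move_arm --pt "0 0 0 0 1.16 -1.06 -0.8" --pt "0 0 0 0 2.41 -2.01 -0.8" --pt "0 0 0 0 3.73 -2.86 -0.8" --pt "0 0 0 0 5.12 -3.58 -0.8" --pt "0 0 0 0 6.57 -4.18 -0.8"

```text
time_s: 7.7
position: [0.6363, -0.0762, 0.205]
tool_rot: [[-0.998, -0.066, 0.008], [-0.066, 0.998, -0.006], [-0.008, -0.006, -1.0]]
ft_force: [-0.9, -8.9, 11.8]
grip_width: 0.0127
gripper_force: 27.1
```

Request:
move_arm --pt "0 0 0 0 0 0 -0.8" --pt "0 0 0 0 0 0 -0.8"

```text
time_s: 7.9
position: [0.6362, -0.0757, 0.205]
tool_rot: [[-0.998, -0.067, 0.008], [-0.067, 0.998, -0.005], [-0.008, -0.006, -1.0]]
ft_force: [-1.9, -7.7, 17.7]
grip_width: 0.0131
gripper_force: 28.0
```

Request:
move_arm --pt "0 0 0 0 1.4 -0.68 -0.8" --pt "0 0 0 0 2.93 -1.02 -0.8" --pt "0 0 0 0 4.49 -1.22 -0.8" --pt "0 0 0 0 6.06 -1.29 -0.8" --pt "0 0 0 0 7.63 -1.22 -0.8"

```text
time_s: 8.4
position: [0.6307, 0.0025, 0.2141]
tool_rot: [[-0.998, -0.067, 0.004], [-0.067, 0.998, -0.0], [-0.004, -0.001, -1.0]]
ft_force: [5.9, -0.4, 3.3]
grip_width: 0.0134
gripper_force: 28.2
```

Request:
move_arm --pt "0 0 0 0 0 0 -0.8" --pt "0 0 0 0 0 0 -0.8"

```text
time_s: 8.6
position: [0.6307, 0.0029, 0.2139]
tool_rot: [[-0.998, -0.068, 0.003], [-0.068, 0.998, 0.001], [-0.003, 0.0, -1.0]]
ft_force: [2.8, -0.5, 7.1]
grip_width: 0.013
gripper_force: 28.5
```

Request:
move_arm --pt "0 0 0 0 1.56 0.2 -0.8" --pt "0 0 0 0 3.09 0.54 -0.8" --pt "0 0 0 0 4.59 1.02 -0.8" --pt "0 0 0 0 6.04 1.62 -0.8" --pt "0 0 0 0 7.43 2.34 -0.8"

```text
time_s: 9.1
position: [0.6253, 0.0772, 0.1889]
tool_rot: [[-0.998, -0.067, 0.001], [-0.067, 0.998, 0.0], [-0.001, 0.0, -1.0]]
ft_force: [6.8, -0.6, 3.2]
grip_width: 0.013
gripper_force: 29.5
```

Request:
move_arm --pt "0 0 0 0 0 0 -0.8" --pt "0 0 0 0 0 0 -0.8"

```text
time_s: 9.3
position: [0.6251, 0.0776, 0.1887]
tool_rot: [[-0.998, -0.068, 0.0], [-0.068, 0.998, 0.002], [-0.0, 0.002, -1.0]]
ft_force: [4.8, 3.4, 2.6]
grip_width: 0.0128
gripper_force: 29.2
```

Request:
move_arm --pt "0 0 0 0 1.32 0.84 -0.8" --pt "0 0 0 0 2.57 1.79 -0.8" --pt "0 0 0 0 3.73 2.86 -0.8" --pt "0 0 0 0 4.79 4.02 -0.8" --pt "0 0 0 0 5.74 5.27 -0.8"

```text
time_s: 9.8
position: [0.621, 0.1343, 0.1353]
tool_rot: [[-0.998, -0.067, -0.001], [-0.067, 0.998, 0.0], [0.001, 0.0, -1.0]]
ft_force: [4.7, 1.4, 0.3]
grip_width: 0.0127
gripper_force: 30.2
```

Request:
move_arm --pt "0 0 0 0 0.85 1.32 -0.8" --pt "0 0 0 0 1.57 2.71 -0.8" --pt "0 0 0 0 2.17 4.16 -0.8" --pt "0 0 0 0 2.65 5.66 -0.8" --pt "0 0 0 0 2.8 6.2 -0.8"

```text
time_s: 10.3
position: [0.6191, 0.1622, 0.0724]
tool_rot: [[-0.998, -0.067, -0.001], [-0.067, 0.998, 0.001], [0.001, 0.001, -1.0]]
ft_force: [3.7, 4.8, 1.6]
grip_width: 0.0128
gripper_force: 32.1
```

Request:
move_arm --pt "0 0 0 0 0.1 0.4 -0.8" --pt "0 0 0 0 0.19 1 -0.8" --pt "0 0 0 0 0.19 1 -0.8"

```text
time_s: 10.6
position: [0.619, 0.1642, 0.063]
tool_rot: [[-0.998, -0.067, -0.001], [-0.067, 0.998, 0.002], [0.001, 0.002, -1.0]]
ft_force: [3.5, 6.8, 0.7]
grip_width: 0.0128
gripper_force: 32.3
```

Request:
move_arm --pt "0 0 0 0 0.05 0.4 -0.8" --pt "0 0 0 0 0.1 0.8 -0.8" --pt "0 0 0 0 0.14 1.2 -0.8" --pt "0 0 0 0 0.18 1.6 -0.8" --pt "0 0 0 0 0.21 2 -0.8"

```text
time_s: 11.1
position: [0.6188, 0.1669, 0.0436]
tool_rot: [[-0.998, -0.067, -0.0], [-0.067, 0.998, 0.003], [0.0, 0.003, -1.0]]
ft_force: [3.0, 11.2, 1.8]
grip_width: 0.0127
gripper_force: 32.9
```

Request:
move_arm --pt "0 0 0 0 0 0.2 -0.8" --pt "0 0 0 0 0.02 0.4 -0.8" --pt "0 0 0 0 0.02 0.6 -0.8" --pt "0 0 0 0 0.03 0.8 -0.8" --pt "0 0 0 0 0.03 1 -0.8"

```text
time_s: 11.6
position: [0.6187, 0.1675, 0.0336]
tool_rot: [[-0.998, -0.067, -0.0], [-0.067, 0.998, 0.003], [0.0, 0.004, -1.0]]
ft_force: [2.9, 12.7, 0.9]
grip_width: 0.0128
gripper_force: 33.1
```

Request:
move_arm --pt "0 0 0 0 0 0.1 -0.8" --pt "0 0 0 0 0 0.2 -0.8" --pt "0 0 0 0 0 0.2 -0.8"

```text
time_s: 11.9
position: [0.6187, 0.1676, 0.0315]
tool_rot: [[-0.998, -0.067, -0.0], [-0.067, 0.998, 0.004], [0.0, 0.004, -1.0]]
ft_force: [4.2, 12.5, -0.2]
grip_width: 0.013
gripper_force: 33.1
```

Request:
move_arm --pt "0 0 0 0 0 0.1 -0.8" --pt "0 0 0 0 0 0.2 -0.8" --pt "0 0 0 0 0 0.2 -0.8"

```text
time_s: 12.2
position: [0.6187, 0.1676, 0.0295]
tool_rot: [[-0.998, -0.067, -0.0], [-0.067, 0.998, 0.004], [0.0, 0.004, -1.0]]
ft_force: [3.8, 13.5, -0.4]
grip_width: 0.0127
gripper_force: 33.1
```

Request:
move_arm --pt "0 0 0 0 0 0.1 -0.8" --pt "0 0 0 0 0 0.2 -0.8" --pt "0 0 0 0 0 0.2 -0.8"

```text
time_s: 12.5
position: [0.6187, 0.1677, 0.0275]
tool_rot: [[-0.998, -0.067, -0.0], [-0.067, 0.998, 0.004], [0.0, 0.004, -1.0]]
ft_force: [4.2, 13.2, -0.3]
grip_width: 0.0126
gripper_force: 33.1
```

Run:
```python
from h import *
S=env.get_image("scene");cv2.imwrite("pics/s2.png",cv2.resize(S["color"][130:330,140:400,::-1],(780,600)))
```

```text
(no output)
```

View pics/s2.png

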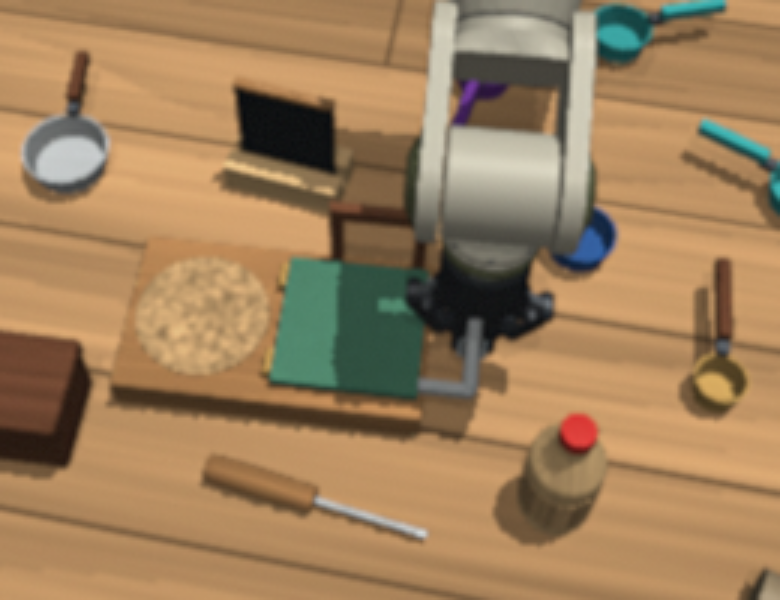

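The flap is now folded over to the +y side, with the cork mat uncovered at (200,315) in the crop. I'll lower it a little further to find the stop.

Request:
move_arm --pt "0 0 0 0 -0.15 0.1 -0.8" --pt "0 0 0 0 -0.15 0.2 -0.8" --pt "0 0 0 0 -0.15 0.2 -0.8"

```text
time_s: 12.85
position: [0.6188, 0.1677, 0.0263]
tool_rot: [[-0.998, -0.067, 0.0], [-0.067, 0.998, 0.006], [-0.001, 0.006, -1.0]]
ft_force: [2.1, 20.0, 4.7]
grip_width: 0.0128
gripper_force: 33.8
```

Request:
move_arm --pt "0 0 0 0 -0.15 0.1 -0.8" --pt "0 0 0 0 -0.15 0.2 -0.8" --pt "0 0 0 0 -0.15 0.2 -0.8"

```text
time_s: 13.15
position: [0.6189, 0.1677, 0.026]
tool_rot: [[-0.998, -0.068, 0.002], [-0.068, 0.998, 0.008], [-0.002, 0.008, -1.0]]
ft_force: [-1.5, 26.4, 15.6]
grip_width: 0.013
gripper_force: 35.1
```

Run:
```python
from h import *
W=env.get_image("wrist");save(W,"w3")
h=cv2.cvtColor(W["color"],cv2.COLOR_RGB2HSV);m=cv2.inRange(h,(60,70,15),(88,255,150))
k,l,st,c=cv2.connectedComponentsWithStats(m);i=1+np.argmax(st[1:,4]);print(st[i])
```

```text
[    0   144   165   202 19270]
```

View pics/w3.png

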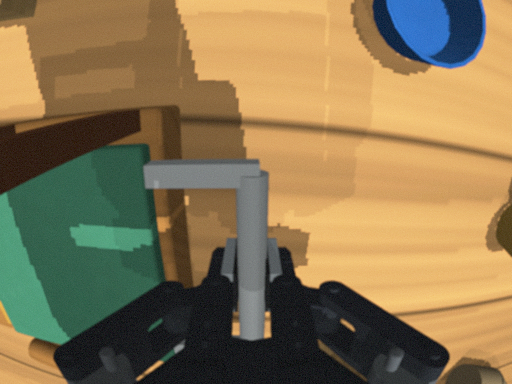

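The pull bar is held and the z force rose to 15 N, so the flap is on its stop. I'll relax the forces, release and retreat upward.

Request:
move_arm --pt "0 0 0 0 0.3 -0.2 -0.8" --pt "0 0 0 0 0.5 -0.25 -0.8" --pt "0 0 0 0 0.5 -0.25 -0.8"

```text
time_s: 13.5
position: [0.6188, 0.1677, 0.0263]
tool_rot: [[-0.998, -0.067, -0.001], [-0.067, 0.998, 0.001], [0.001, 0.001, -1.0]]
ft_force: [3.6, 4.9, -0.9]
grip_width: 0.013
gripper_force: 33.2
```

Request:
move_arm --pt "0 0 0 0 0 0 -0.6" --pt "0 0 0 0 0 0 -0.3" --pt "0 0 0 0 0 0 -0.1" --pt "0 0 0 0 0 0 -0.05" --pt "0 0 0 0 0 0 -0.05"

```text
time_s: 14.0
position: [0.6189, 0.1669, 0.0269]
tool_rot: [[-0.998, -0.066, -0.0], [-0.066, 0.998, -0.0], [0.0, -0.0, -1.0]]
ft_force: [0.8, -0.2, 0.0]
grip_width: 0.0405
gripper_force: 0.0
```

Request:
move_arm --pt "0 0 0 0 0 -2 -0.05" --pt "0 0 0 0 0 -5 -0.05" --pt "0 0 0 0 0 -9 -0.05" --pt "0 0 0 0 0 -13 -0.05" --pt "0 0 0 0 0 -17 -0.05"

```text
time_s: 14.5
position: [0.6187, 0.167, 0.1987]
tool_rot: [[-0.998, -0.067, -0.0], [-0.067, 0.998, -0.0], [0.0, -0.0, -1.0]]
ft_force: [0.2, 0.6, 0.7]
grip_width: 0.0408
gripper_force: 0.0
```

Request:
move_arm --pt "0 0 0 1.3 -4.7 -0.5 -0.05" --pt "0 0 0 2.6 -9.4 -1 -0.05" --pt "0 0 0 3.9 -14.1 -1.5 -0.05" --pt "0 0 0 5.2 -18.8 -2 -0.05" --pt "0 0 0 5.2 -18.8 -2 -0.05"

```text
time_s: 15.0
position: [0.579, -0.029, 0.2178]
tool_rot: [[-0.998, -0.061, 0.001], [-0.061, 0.998, -0.002], [-0.001, -0.002, -1.0]]
ft_force: [-0.0, 0.6, -0.6]
grip_width: 0.0405
gripper_force: 0.0
```

```bash
cat >> h.py <<'E'
def pts(p,zs,fish=True,k=1):
    for n,z in zs.items():
        for r in env.tip_of(n,p)[:k]: print(n,np.round(r["pixel"],1),round(r["conf"],2),atz(p,r["pixel"],z,fish).round(4))
def st():
    s=env.observe();print(round(s["time_s"],2),np.round(s["position"],4),"psi",np.degrees(np.arctan2(s["tool_rot"][1][0],s["tool_rot"][0][0])).round(2),"F",np.round(s["ft_force"],1),"w",np.round(s["grip_width"],4));return s
E
python3 - <<'E'
from h import *
st();W=env.get_image("wrist");save(W,"w4")
pts(W,dict(mat=.04,hinge=.048,rest=.129,bar=.048,slate_top=.14))
h=np.array([.6314,-.0118]);ux=np.array([.9976,.07]);uy=np.array([-.07,.9976])
# cork mask by outline
for p,f in((W,True),(env.get_image("scene"),False)):
    r=env.tip_of("mat",p)
    for q in r[:1]:
        x=atz(p,q["pixel"],.04,f)[:2]-h;print("mat in stand",x@ux,x@uy)
    r=env.tip_of("rest",p)
    for q in r[:1]:
        x=atz(p,q["pixel"],.129,f)[:2]-h;print("rest in stand",x@ux,x@uy)
E
```

```text
15.0 [ 0.579  -0.029   0.2178] psi -176.53 F [-0.   0.6 -0.6] w 0.0405
mat [207. 213.] 0.58 [ 0.6337 -0.0772  0.04  ]
hinge [265.  218.4] 0.58 [ 0.6327 -0.0091  0.048 ]
rest [369.5 180.8] 0.65 [0.5576 0.0723 0.129 ]
bar [407.1 212.7] 0.92 [0.6168 0.171  0.048 ]
slate_top [240.7  22.8] 0.57 [ 0.4415 -0.0444  0.14  ]
mat in stand -0.002290940261574362 -0.06538362514826387
rest in stand -0.067692693492998 0.08906316076024576
mat in stand -0.011323698841991216 -0.07622348514577915
rest in stand -0.06457419525471705 0.08589286401989531
```

Request:
move_arm --pt "0 0 0 1.3 -4.7 0 -0.05" --pt "0 0 0 2.6 -9.4 0 -0.05" --pt "0 0 0 3.9 -14.1 0 -0.05" --pt "0 0 0 5.2 -18.8 0 -0.05" --pt "0 0 0 5.2 -18.8 0 -0.05"

```text
time_s: 16.05
position: [0.5392, -0.22, 0.2166]
tool_rot: [[-0.998, -0.061, -0.0], [-0.061, 0.998, -0.001], [0.001, -0.001, -1.0]]
ft_force: [-0.4, 0.1, -0.1]
grip_width: 0.0406
gripper_force: 0.0
```

Request:
move_arm --pt "0 0 0 1.3 -4.7 0 -0.05" --pt "0 0 0 2.6 -9.4 0 -0.05" --pt "0 0 0 3.9 -14.1 0 -0.05" --pt "0 0 0 5.2 -18.8 0 -0.05" --pt "0 0 0 5.2 -18.8 0 -0.05"

```text
time_s: 16.55
position: [0.4993, -0.4108, 0.2159]
tool_rot: [[-0.998, -0.062, -0.001], [-0.062, 0.998, -0.001], [0.001, -0.001, -1.0]]
ft_force: [-0.5, 0.0, -0.5]
grip_width: 0.041
gripper_force: 0.0
```

Run:
```python
from h import *
st();W=env.get_image("wrist");save(W,"w5")
pts(W,dict(pan_a_center=.016,pan_a_tip=.043,pan_b_center=.016,pan_b_tip=.043),k=2)
```

```text
16.55 [ 0.4993 -0.4108  0.2159] psi -176.47 F [-0.5  0.  -0.5] w 0.041
pan_a_center [247.9 243.3] 0.8 [ 0.6027 -0.4077  0.016 ]
pan_a_tip [245.6 155.5] 0.8 [ 0.4814 -0.4171  0.043 ]
pan_b_center [362.2 151.4] 0.58 [ 0.4707 -0.2752  0.016 ]
pan_b_tip [370.8  50.4] 0.97 [ 0.3514 -0.2883  0.043 ]
```

View pics/w5.png

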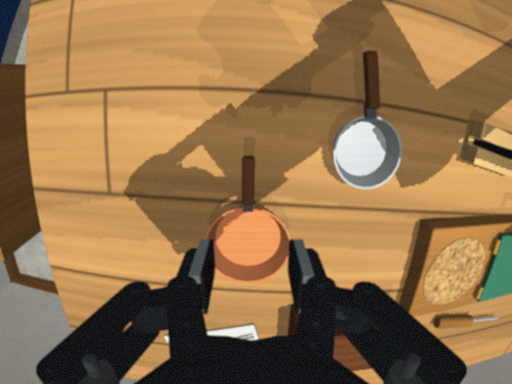

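The wrist view shows the copper pan at (248,243) with its handle running up to (248,157), and the steel pan at (366,150). Both agree with the measurements. Next I descend on the copper pan's handle.

Request:
move_arm --pt "0 0 -1 -0.8 -0.4 5 -0.05" --pt "0 0 -1 -0.8 -0.4 10 -0.05" --pt "0 0 -1 -0.8 -0.4 14 -0.05" --pt "0 0 -1 -0.8 -0.4 17 -0.05" --pt "0 0 -1 -0.8 -0.4 19.1 -0.05"

```text
time_s: 17.3
position: [0.5094, -0.4074, 0.024]
tool_rot: [[-0.996, -0.086, -0.002], [-0.086, 0.996, 0.002], [0.001, 0.002, -1.0]]
ft_force: [0.0, 0.2, -0.4]
grip_width: 0.0403
gripper_force: 0.0
```

Request:
move_arm --pt "0 0 0 0 0 0 -0.05" --pt "0 0 0 0 0 0 -0.8" --pt "0 0 0 0 0 0 -0.8" --pt "0 0 0 0 0 0 -0.8" --pt "0 0 0 0 0 0 -0.8" --squeeze 80

```text
time_s: 17.8
position: [0.5098, -0.4099, 0.0276]
tool_rot: [[-0.996, -0.084, 0.002], [-0.084, 0.996, -0.002], [-0.002, -0.002, -1.0]]
ft_force: [-0.8, 0.7, 6.6]
grip_width: 0.0119
gripper_force: 82.2
```

Request:
move_arm --pt "0 0 0 0 0 0 -0.8" --pt "0 0 0 0 0 0 -0.8"

```text
time_s: 18.0
position: [0.5097, -0.4099, 0.0276]
tool_rot: [[-0.996, -0.084, 0.002], [-0.084, 0.996, -0.002], [-0.002, -0.002, -1.0]]
ft_force: [-0.5, 0.8, 5.9]
grip_width: 0.0123
gripper_force: 82.4
```

Request:
move_arm --pt "0 0 0 0 0 -1 -0.8" --pt "0 0 0 0 0 -3 -0.8" --pt "0 0 0 0 0 -6 -0.8" --pt "0 0 0 0 0 -10 -0.8" --pt "0 0 0 0 0 -14 -0.8"

```text
time_s: 18.5
position: [0.5087, -0.4091, 0.1675]
tool_rot: [[-0.996, -0.084, -0.001], [-0.084, 0.996, 0.001], [0.001, 0.001, -1.0]]
ft_force: [1.3, -2.0, -1.5]
grip_width: 0.0123
gripper_force: 81.2
```

Request:
move_arm --pt "0 0 0 0 0 0 -0.8" --pt "0 0 0 0 0 0 -0.8"

```text
time_s: 18.7
position: [0.509, -0.4094, 0.1666]
tool_rot: [[-0.996, -0.084, 0.0], [-0.084, 0.996, -0.001], [-0.0, -0.001, -1.0]]
ft_force: [-1.1, 0.1, -2.5]
grip_width: 0.0125
gripper_force: 81.2
```

```bash
cat >> h.py <<'E'
def held(name,off=.0154):
    """pan in hand: axis & tip in tool frame from wrist cam"""
    s=st();W=env.get_image("wrist");p=np.array(s["position"]);R=np.array(s["tool_rot"])
    for e,dz in(("center",off-.027),("tip",off)):
        r=env.tip_of(f"pan_{name}_{e}",W)
        for q in r[:2]:
            X=atz(W,q["pixel"],p[2]+dz,True);print(e,np.round(q["pixel"],1),round(q["conf"],2),X.round(4),"tool",(R.T@(X-p)).round(4))
    return W
E
python3 - <<'E'
from h import *
W=held("a");save(W,"w6")
E
```

```text
18.7 [ 0.509  -0.4094  0.1666] psi -175.18 F [-1.1  0.1 -2.5] w 0.0125
center [250.6 345.2] 0.91 [ 0.5987 -0.4012  0.155 ] tool [-0.0901  0.0006  0.0116]
tip [251.5 219.3] 0.76 [ 0.4824 -0.4106  0.182 ] tool [ 0.0266  0.001  -0.0154]
tip [468.6 287.3] 0.35 [ 0.5242 -0.259   0.182 ] tool [-0.0278  0.1485 -0.0155]
```

View pics/w6.png

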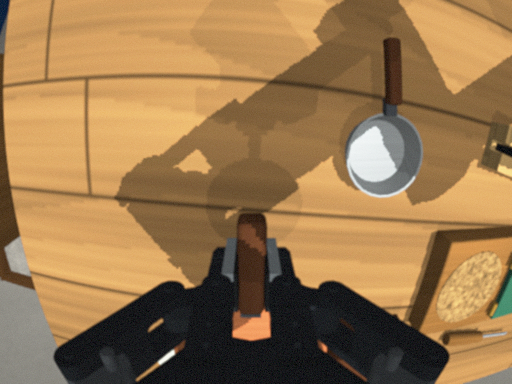

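The copper pan is held level, with the handle centred between the pads at about (251,219) to (251,310). Next I carry it over the mat.

Request:
move_arm --pt "0 0 -4 -0.9 2.5 0 -0.8" --pt "0 0 -9 -1.8 5 0 -0.8" --pt "0 0 -14 -2.7 7.6 0 -0.8" --pt "0 0 -18 -3.6 10.2 0 -0.8" --pt "0 0 -21.4 -4.4 12.7 0 -0.8"

```text
time_s: 19.35
position: [0.5422, -0.2778, 0.1646]
tool_rot: [[-0.896, -0.444, -0.002], [-0.444, 0.896, 0.002], [0.001, 0.003, -1.0]]
ft_force: [0.0, 0.4, -2.2]
grip_width: 0.0125
gripper_force: 81.3
```

Request:
move_arm --pt "0 0 -4 -1.8 2.1 0 -0.8" --pt "0 0 -9 -3.6 4.3 0 -0.8" --pt "0 0 -14 -5.4 6.4 0 -0.8" --pt "0 0 -18 -7.2 8.5 0 -0.8" --pt "0 0 -21.3 -8.7 10.2 0 -0.8"

```text
time_s: 19.85
position: [0.5751, -0.1476, 0.1648]
tool_rot: [[-0.673, -0.74, -0.002], [-0.74, 0.673, 0.001], [0.001, 0.003, -1.0]]
ft_force: [0.2, -0.1, -2.1]
grip_width: 0.0127
gripper_force: 81.3
```

Request:
move_arm --pt "0 0 0 0 0 0 -0.8" --pt "0 0 0 0 0 0 -0.8"

```text
time_s: 20.05
position: [0.5751, -0.1491, 0.165]
tool_rot: [[-0.675, -0.738, -0.002], [-0.738, 0.675, 0.0], [0.001, 0.002, -1.0]]
ft_force: [-0.1, 0.3, -1.5]
grip_width: 0.0124
gripper_force: 81.1
```

```bash
cat >> h.py <<'E'
from scipy.spatial.transform import Rotation as Ro
def togo(pos,psi):
    """turn about tool z and shift (cm) in tool axes from the measured pose to a tool-down pose"""
    s=st();a=np.radians(psi);R=np.array(s["tool_rot"])
    G=np.array([[np.cos(a),np.sin(a),0],[np.sin(a),-np.cos(a),0],[0,0,-1]])
    print("turn",Ro.from_matrix(R.T@G).as_rotvec(True).round(1),"shift",(100*R.T@(np.array(pos)-s["position"])).round(2))
def nest(psi,r,z,mat=(.6363,-.0816)):
    a=np.radians(psi);togo([mat[0]+r*np.cos(a),mat[1]+r*np.sin(a),z],psi)
E
python3 - <<'E'
from h import *
nest(227.5,.0915,.1)
for n in("scene","top"):
    p=env.get_image(n);pts(p,dict(mat=.04,pan_a_center=.155,pan_a_tip=.182),False);save(p,n+"7")
p=env.get_image("scene");cv2.imwrite("pics/s7.png",cv2.resize(p["color"][130:330,100:360,::-1],(780,600)))
E
```

```text
20.05 [ 0.5751 -0.1491  0.165 ] psi -132.47 F [-0.1  0.3 -1.5] w 0.0124
turn [ 0.1 -0.1  0. ] shift [0.04 0.04 6.5 ]
mat [206.8 233.3] 0.69 [ 0.6327 -0.0826  0.04  ]
pan_a_center [200.9 210.6] 0.69 [ 0.6325 -0.0865  0.155 ]
pan_a_tip [178.  177.9] 0.74 [ 0.5617 -0.1653  0.182 ]
mat [284.3 152.3] 0.77 [ 0.6393 -0.089   0.04  ]
pan_a_center [284.8 143.8] 0.92 [ 0.6436 -0.0846  0.155 ]
pan_a_tip [343.2 232.6] 0.45 [ 0.3496 -0.2605  0.182 ]
```

View pics/s7.png

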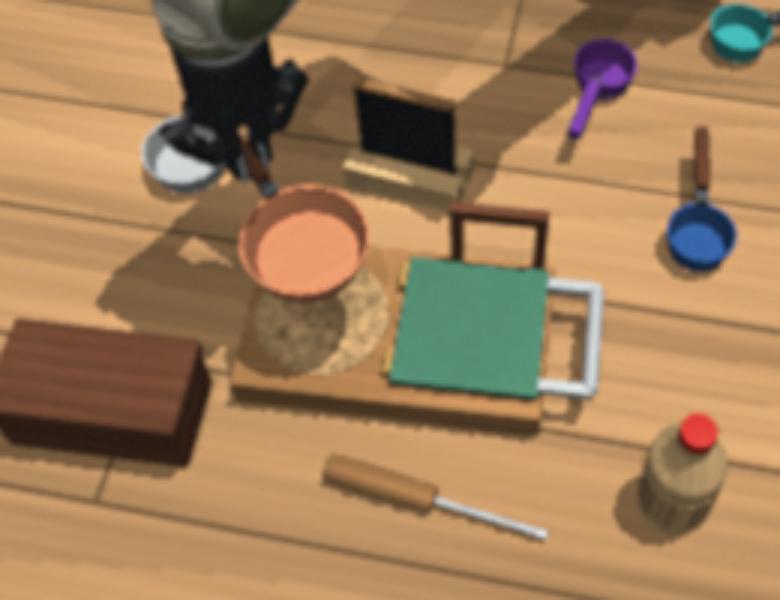

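The copper pan is above the mat at about (305,240) in the crop, and all views agree on the mat position. I lower it now.

Request:
move_arm --pt "0 0 0 0 0 2 -0.8" --pt "0 0 0 0 0 4.5 -0.8" --pt "0 0 0 0 0 7 -0.8" --pt "0 0 0 0 0 8.3 -0.8" --pt "0 0 0 0 0 9 -0.8"

```text
time_s: 21.0
position: [0.5751, -0.1493, 0.0751]
tool_rot: [[-0.675, -0.737, -0.001], [-0.737, 0.675, 0.001], [0.0, 0.001, -1.0]]
ft_force: [0.3, -0.5, -1.1]
grip_width: 0.0126
gripper_force: 81.2
```

Request:
move_arm --pt "0 0 0 0 0 0.2 -0.8" --pt "0 0 0 0 0 0.4 -0.8" --pt "0 0 0 0 0 0.5 -0.8" --pt "0 0 0 0 0 0.5 -0.8"

```text
time_s: 21.4
position: [0.5756, -0.1494, 0.0716]
tool_rot: [[-0.675, -0.738, 0.001], [-0.738, 0.675, -0.0], [-0.0, -0.001, -1.0]]
ft_force: [0.3, 0.2, -2.0]
grip_width: 0.0125
gripper_force: 81.2
```

Request:
move_arm --pt "0 0 0 0 0 0.1 -0.8" --pt "0 0 0 0 0 0.2 -0.8" --pt "0 0 0 0 0 0.2 -0.8"

```text
time_s: 21.7
position: [0.5753, -0.1493, 0.069]
tool_rot: [[-0.675, -0.737, -0.0], [-0.737, 0.675, 0.0], [0.0, 0.0, -1.0]]
ft_force: [-0.2, 0.5, -2.0]
grip_width: 0.0126
gripper_force: 81.2
```

Request:
move_arm --pt "0 0 0 0 0 0.1 -0.8" --pt "0 0 0 0 0 0.15 -0.8" --pt "0 0 0 0 0 0.15 -0.8"

```text
time_s: 22.0
position: [0.5754, -0.1494, 0.068]
tool_rot: [[-0.675, -0.738, 0.0], [-0.738, 0.675, -0.0], [-0.0, -0.001, -1.0]]
ft_force: [-2.1, -0.6, 3.0]
grip_width: 0.0122
gripper_force: 82.0
```

Request:
move_arm --pt "0 0 0 0 0 0.1 -0.8" --pt "0 0 0 0 0 0.15 -0.8" --pt "0 0 0 0 0 0.15 -0.8"

```text
time_s: 22.3
position: [0.5754, -0.1498, 0.0675]
tool_rot: [[-0.675, -0.737, 0.001], [-0.737, 0.675, -0.001], [0.0, -0.002, -1.0]]
ft_force: [-5.5, -1.3, 12.3]
grip_width: 0.0124
gripper_force: 83.3
```

Request:
move_arm --pt "0 0 0 0 0 -0.15 -0.8" --pt "0 0 0 0 0 -0.15 -0.6" --pt "0 0 0 0 0 -0.15 -0.3" --pt "0 0 0 0 0 -0.15 -0.05" --pt "0 0 0 0 0 -0.15 -0.05"

```text
time_s: 22.8
position: [0.5754, -0.1493, 0.0673]
tool_rot: [[-0.675, -0.738, -0.0], [-0.738, 0.675, 0.0], [0.0, 0.0, -1.0]]
ft_force: [0.3, -0.0, 0.0]
grip_width: 0.041
gripper_force: 0.0
```

Request:
move_arm --pt "0 0 0 0 0 0 -0.05" --pt "0 0 0 0 0 -2 -0.05" --pt "0 0 0 0 0 -6 -0.05" --pt "0 0 0 0 0 -10 -0.05" --pt "0 0 0 0 0 -14 -0.05"

```text
time_s: 23.3
position: [0.5751, -0.1492, 0.209]
tool_rot: [[-0.675, -0.737, -0.0], [-0.737, 0.675, 0.0], [0.0, 0.0, -1.0]]
ft_force: [-0.4, 0.3, -0.2]
grip_width: 0.0403
gripper_force: 0.0
```

Request:
move_arm --pt "0 0 8 4.7 1.1 0 -0.05" --pt "0 0 16 9.4 2.2 0 -0.05" --pt "0 0 24 14.1 3.3 0 -0.05" --pt "0 0 32 18.8 4.4 0 -0.05" --pt "0 0 40 23.5 5.5 0 -0.05"

```text
time_s: 23.8
position: [0.3745, -0.2861, 0.2077]
tool_rot: [[-0.992, -0.125, 0.0], [-0.125, 0.992, -0.0], [-0.0, -0.0, -1.0]]
ft_force: [-0.3, -1.1, 0.9]
grip_width: 0.0407
gripper_force: 0.0
```

Request:
move_arm --pt "0 0 1 0 0 0 -0.05" --pt "0 0 1 0 0 0 -0.05"

```text
time_s: 24.0
position: [0.3756, -0.286, 0.2077]
tool_rot: [[-0.994, -0.112, 0.0], [-0.112, 0.994, -0.0], [-0.0, -0.0, -1.0]]
ft_force: [0.5, -0.1, -0.3]
grip_width: 0.0409
gripper_force: 0.0
```

```bash
cat >> h.py <<'E'
def pick(name,r=.095,z=.024):
    s=st();W=env.get_image("wrist");X={}
    for e,h in(("center",.016),("tip",.043)):
        for i,q in enumerate(env.tip_of(f"pan_{name}_{e}",W)[:2]):
            P=atz(W,q["pixel"],h,True);print(e,np.round(q["pixel"],1),round(q["conf"],2),P.round(4))
            if i==0:X[e]=P
    d=(X["tip"]-X["center"])[:2];L=np.hypot(*d);a=np.degrees(np.arctan2(d[1],d[0]))%360
    c=X["tip"][:2]/2+X["center"][:2]/2-d/L*.059;print("len",L,"heading",a,"axis",c)
    togo([*(c+d/L*r),z],a);return W
E
python3 - <<'E'
from h import *
W=pick("b");save(W,"w8")
S=env.get_image("scene");pts(S,dict(pan_a_center=.056,pan_a_tip=.083,pan_b_center=.016,pan_b_tip=.043),False)
S=env.get_image("top");pts(S,dict(pan_a_center=.056,pan_a_tip=.083,pan_b_center=.016,pan_b_tip=.043),False)
E
```

```text
24.0 [ 0.3756 -0.286   0.2077] psi -173.58 F [ 0.5 -0.1 -0.3] w 0.0409
center [250.4 239.6] 0.9 [ 0.469  -0.2754  0.016 ]
tip [250.7 152.3] 0.95 [ 0.3525 -0.2882  0.043 ]
len 0.11713346546055435 heading 186.25414276507848 axis [ 0.46941508 -0.27536283]
24.15 [ 0.3769 -0.2848  0.2075] psi -173.33 F [ 0.5  0.7 -0.3] w 0.0406
turn [0.  0.  0.4] shift [ 0.2  -0.07 18.35]
pan_a_center [205.3 229.5] 0.61 [ 0.6304 -0.0859  0.056 ]
pan_a_tip [184.4 200.6] 0.75 [ 0.5657 -0.1615  0.083 ]
pan_b_center [164.  182.3] 0.67 [ 0.4692 -0.2673  0.016 ]
pan_b_tip [169.  147.9] 0.72 [ 0.351 -0.285  0.043]
pan_a_center [281.6 151.6] 0.79 [ 0.6385 -0.0788  0.056 ]
pan_a_tip [311.2 172.6] 0.95 [ 0.5586 -0.1764  0.083 ]
pan_b_center [337.9 200.1] 0.59 [ 0.4707 -0.2747  0.016 ]
```

Request:
move_arm --pt "0 0 0 0.1 0 5 -0.05" --pt "0 0 0 0.1 0 10 -0.05" --pt "0 0 0 0.1 0 14 -0.05" --pt "0 0 0 0.1 0 17 -0.05" --pt "0 0 0 0.1 0 18.1 -0.05"

```text
time_s: 25.15
position: [0.3743, -0.2847, 0.0242]
tool_rot: [[-0.994, -0.113, -0.003], [-0.113, 0.994, 0.003], [0.002, 0.004, -1.0]]
ft_force: [-0.4, -0.3, -0.0]
grip_width: 0.0404
gripper_force: 0.0
```

Request:
move_arm --pt "0 0 0 0 0 0 -0.05" --pt "0 0 0 0 0 0 -0.8" --pt "0 0 0 0 0 0 -0.8" --pt "0 0 0 0 0 0 -0.8" --pt "0 0 0 0 0 0 -0.8"

```text
time_s: 25.65
position: [0.3755, -0.2862, 0.0277]
tool_rot: [[-0.994, -0.114, 0.002], [-0.114, 0.994, -0.002], [-0.001, -0.002, -1.0]]
ft_force: [-2.2, -0.8, 6.6]
grip_width: 0.0126
gripper_force: 80.8
```

Request:
move_arm --pt "0 0 0 0 0 0 -0.8" --pt "0 0 0 0 0 0 -0.8"

```text
time_s: 25.85
position: [0.3755, -0.2862, 0.0276]
tool_rot: [[-0.994, -0.113, 0.001], [-0.113, 0.994, -0.002], [-0.001, -0.002, -1.0]]
ft_force: [-2.3, -0.4, 7.4]
grip_width: 0.0124
gripper_force: 80.9
```

Request:
move_arm --pt "0 0 0 0 0 -1 -0.8" --pt "0 0 0 0 0 -3 -0.8" --pt "0 0 0 0 0 -6 -0.8" --pt "0 0 0 0 0 -10 -0.8" --pt "0 0 0 0 0 -15 -0.8"

```text
time_s: 26.35
position: [0.3742, -0.2846, 0.1777]
tool_rot: [[-0.994, -0.114, -0.002], [-0.114, 0.994, 0.003], [0.002, 0.003, -1.0]]
ft_force: [-0.1, -0.5, -2.6]
grip_width: 0.0126
gripper_force: 79.7
```

Request:
move_arm --pt "0 0 0 0 0 0 -0.8" --pt "0 0 0 0 0 0 -0.8"

```text
time_s: 26.55
position: [0.375, -0.2854, 0.1773]
tool_rot: [[-0.994, -0.114, 0.001], [-0.114, 0.994, -0.001], [-0.001, -0.001, -1.0]]
ft_force: [-0.0, 0.8, -1.2]
grip_width: 0.0125
gripper_force: 79.8
```

Run:
```python
from h import *
W=held("b")
nest(198.5,.093,.18)
```

```text
26.55 [ 0.375  -0.2854  0.1773] psi -173.47 F [-0.   0.8 -1.2] w 0.0125
center [253.3 351.3] 0.71 [ 0.4715 -0.2717  0.1657] tool [-0.0975  0.0026  0.0117]
tip [250.9 224.4] 0.91 [ 0.351  -0.2874  0.1927] tool [ 0.024   0.0007 -0.0154]
26.7 [ 0.3745 -0.2849  0.1752] psi -173.48 F [-0.4  0.3 -2.3] w 0.0124
turn [  0.2  -0.1 -12. ] shift [-19.22  15.29  -0.47]
```

Request:
move_arm --pt "0 0 0 -2 1.6 0 -0.8" --pt "0 0 0 -5 4 0 -0.8" --pt "0 0 0 -8 6.4 0 -0.8" --pt "0 0 0 -11 8.8 0 -0.8" --pt "0 0 0 -13 10.5 0 -0.8"

```text
time_s: 27.2
position: [0.4931, -0.1645, 0.175]
tool_rot: [[-0.993, -0.115, -0.003], [-0.115, 0.993, 0.002], [0.002, 0.002, -1.0]]
ft_force: [0.8, -0.4, -1.7]
grip_width: 0.0125
gripper_force: 79.8
```

Request:
move_arm --pt "0 0 -3 -2 1.6 0 -0.8" --pt "0 0 -6 -4 3.2 0 -0.8" --pt "0 0 -9 -5 4 0 -0.8" --pt "0 0 -12 -6 4.8 0 -0.8" --pt "0 0 -12 -6 4.8 0 -0.8"

```text
time_s: 27.7
position: [0.5466, -0.1113, 0.1754]
tool_rot: [[-0.947, -0.32, -0.002], [-0.32, 0.947, 0.001], [0.001, 0.001, -1.0]]
ft_force: [-0.6, -0.6, -2.2]
grip_width: 0.0125
gripper_force: 79.8
```

Request:
move_arm --pt "0 0 0 0 0 0 -0.8" --pt "0 0 0 0 0 0 -0.8"

```text
time_s: 27.9
position: [0.5459, -0.1126, 0.1762]
tool_rot: [[-0.949, -0.316, -0.001], [-0.316, 0.949, 0.0], [0.001, 0.0, -1.0]]
ft_force: [-0.3, 0.4, -1.9]
grip_width: 0.0121
gripper_force: 79.8
```

Run:
```python
from h import *
nest(198.5,.095,.085,(.637,-.082))
S=env.get_image("scene");pts(S,dict(pan_a_center=.056,pan_a_tip=.083,pan_b_center=.166,pan_b_tip=.193),False,2)
cv2.imwrite("pics/s9.png",cv2.resize(S["color"][130:330,100:360,::-1],(780,600)))
```

```text
27.9 [ 0.5459 -0.1126  0.1762] psi -161.57 F [-0.3  0.4 -1.9] w 0.0121
turn [ 0.  -0.  -0.1] shift [-0.12  0.01  9.12]
pan_a_center [204. 233.] 0.61 [ 0.6418 -0.0865  0.056 ]
pan_a_tip [183.6 196.7] 0.65 [ 0.5532 -0.1676  0.083 ]
pan_a_tip [205.7 235.7] 0.5 [ 0.6631 -0.073   0.083 ]
pan_b_center [201.2 210.2] 0.69 [ 0.6378 -0.0829  0.166 ]
pan_b_tip [198.1 167.4] 0.74 [ 0.5259 -0.1195  0.193 ]
```

View pics/s9.png

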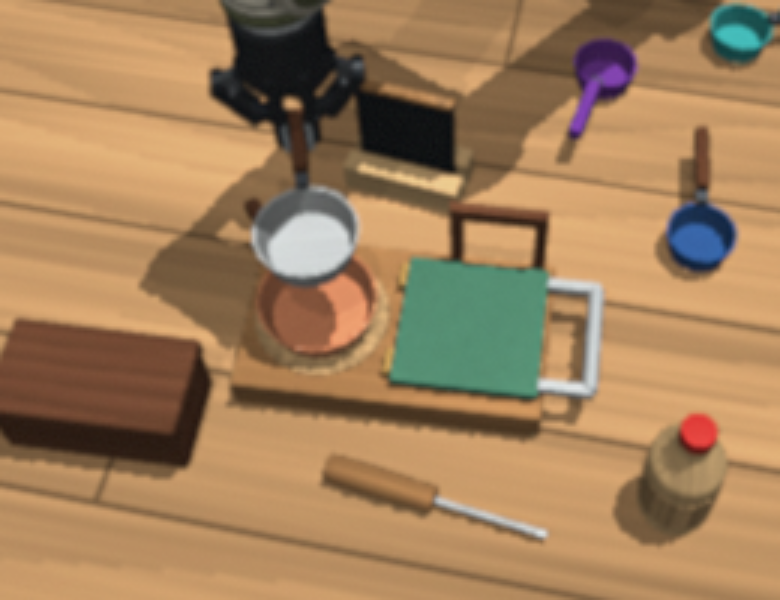

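The steel pan hangs over the copper pan, which sits centred on the mat at (320,305) in the crop. I lower it into place.

Request:
move_arm --pt "0 0 0 -0.1 0 3 -0.8" --pt "0 0 0 -0.1 0 6 -0.8" --pt "0 0 0 -0.1 0 8 -0.8" --pt "0 0 0 -0.1 0 9.2 -0.8" --pt "0 0 0 -0.1 0 9.8 -0.8"

```text
time_s: 28.65
position: [0.5473, -0.1117, 0.0778]
tool_rot: [[-0.948, -0.317, -0.001], [-0.317, 0.948, 0.0], [0.001, 0.001, -1.0]]
ft_force: [-1.2, -0.1, -2.5]
grip_width: 0.0123
gripper_force: 79.7
```

Request:
move_arm --pt "0 0 0 0 0 0.2 -0.8" --pt "0 0 0 0 0 0.3 -0.8" --pt "0 0 0 0 0 0.4 -0.8" --pt "0 0 0 0 0 0.4 -0.8"

```text
time_s: 29.05
position: [0.5477, -0.1117, 0.075]
tool_rot: [[-0.948, -0.318, 0.001], [-0.318, 0.948, -0.0], [-0.001, -0.001, -1.0]]
ft_force: [1.1, 0.3, -1.6]
grip_width: 0.0122
gripper_force: 79.7
```

Request:
move_arm --pt "0 0 0 0 0 0.1 -0.8" --pt "0 0 0 0 0 0.2 -0.8" --pt "0 0 0 0 0 0.2 -0.8"

```text
time_s: 29.35
position: [0.5476, -0.1118, 0.0731]
tool_rot: [[-0.948, -0.318, 0.001], [-0.318, 0.948, -0.0], [-0.001, -0.001, -1.0]]
ft_force: [-2.6, -0.3, 3.7]
grip_width: 0.0125
gripper_force: 80.6
```

Request:
move_arm --pt "0 0 0 0 0 -0.1 -0.7" --pt "0 0 0 0 0 -0.1 -0.5" --pt "0 0 0 0 0 -0.1 -0.35" --pt "0 0 0 0 0 -0.1 -0.35" --pt "0 0 0 0 0 -0.1 -0.35"

```text
time_s: 29.85
position: [0.5475, -0.1116, 0.0735]
tool_rot: [[-0.948, -0.318, -0.0], [-0.318, 0.948, 0.0], [0.0, 0.0, -1.0]]
ft_force: [0.6, -0.3, 0.2]
grip_width: 0.0276
gripper_force: 0.0
```

Request:
move_arm --pt "0 0 0 0 0 -0.5 -0.35" --pt "0 0 0 0 0 -3 -0.35" --pt "0 0 0 0 0 -7 -0.35" --pt "0 0 0 0 0 -11 -0.05" --pt "0 0 0 0 0 -14 -0.05"

```text
time_s: 30.35
position: [0.5477, -0.1117, 0.2165]
tool_rot: [[-0.948, -0.318, 0.003], [-0.318, 0.948, -0.001], [-0.002, -0.002, -1.0]]
ft_force: [1.0, 0.0, 0.0]
grip_width: 0.0402
gripper_force: 0.0
```

Request:
move_arm --pt "0 0 0 0.5 4 0 -0.05" --pt "0 0 0 1 8 0 -0.05" --pt "0 0 0 1.4 12 0 -0.05" --pt "0 0 0 1.9 16 0 -0.05" --pt "0 0 0 2.4 20 0 -0.05"

```text
time_s: 30.85
position: [0.4602, 0.0716, 0.214]
tool_rot: [[-0.948, -0.317, 0.001], [-0.317, 0.948, 0.0], [-0.001, -0.0, -1.0]]
ft_force: [1.0, 0.5, 0.5]
grip_width: 0.0409
gripper_force: 0.0
```

Request:
move_arm --pt "0 0 3 0.5 4 0 -0.05" --pt "0 0 6 1 8 0 -0.05" --pt "0 0 9 1.4 12 0 -0.05" --pt "0 0 12 1.9 16 0 -0.05" --pt "0 0 15 2.4 20 0 -0.05"

```text
time_s: 31.35
position: [0.374, 0.2537, 0.214]
tool_rot: [[-0.998, -0.059, 0.001], [-0.059, 0.998, 0.0], [-0.001, 0.0, -1.0]]
ft_force: [1.3, 0.7, -0.3]
grip_width: 0.0405
gripper_force: 0.0
```

Request:
move_arm --pt "0 0 0 0 0 0 -0.05" --pt "0 0 0 0 0 0 -0.05"

```text
time_s: 31.55
position: [0.3746, 0.2528, 0.2138]
tool_rot: [[-0.998, -0.064, 0.001], [-0.064, 0.998, -0.0], [-0.001, -0.0, -1.0]]
ft_force: [0.2, -0.7, -0.6]
grip_width: 0.0406
gripper_force: 0.0
```

Run:
```python
from h import *
W=pick("c");save(W,"w10")
p=W["color"];print(p[236:244,246:254].mean((0,1)))
S=env.get_image("scene");pts(S,dict(pan_a_center=.056,pan_a_tip=.083,pan_b_center=.061,pan_b_tip=.088),False)
T=env.get_image("top");pts(T,dict(pan_a_center=.056,pan_a_tip=.083,pan_b_center=.061,pan_b_tip=.088),False)
```

```text
31.55 [0.3746 0.2528 0.2138] psi -176.34 F [ 0.2 -0.7 -0.6] w 0.0406
center [249.3 236.8] 0.81 [0.4676 0.2573 0.016 ]
center [160.8  75.6] 0.63 [0.2718 0.1425 0.016 ]
tip [133.6 175.6] 0.95 [0.3863 0.1182 0.043 ]
tip [354.2 135.5] 0.72 [0.3245 0.3643 0.043 ]
len 0.16111262381068503 heading 239.69703905350804 axis [0.45674698 0.23872701]
31.7 [0.3754 0.2515 0.2136] psi -176.55 F [ 0.4 -0.2 -0.1] w 0.0406
turn [ -0.    0.  -56.2] shift [-2.76 -9.66 18.96]
[ 45.5    102.875  179.6875]
pan_a_center [206.6 232.5] 0.84 [ 0.6389 -0.0799  0.056 ]
pan_a_tip [182.2 199.3] 0.7 [ 0.5626 -0.1689  0.083 ]
pan_b_center [207.5 230.8] 0.74 [ 0.6359 -0.0776  0.061 ]
pan_b_tip [202.5 190.9] 0.95 [ 0.5269 -0.1189  0.088 ]
pan_a_center [281.7 151.3] 0.67 [ 0.6396 -0.0792  0.056 ]
pan_a_tip [306.9 173.3] 0.51 [ 0.5564 -0.1618  0.083 ]
pan_b_center [283.2 151.3] 0.84 [ 0.6385 -0.0841  0.061 ]
pan_b_tip [291.4 182.7] 0.87 [ 0.5241 -0.1081  0.088 ]
```

Run:
```python
from h import *
W=env.get_image("wrist")
pts(W,dict(pan_c_tip=.043),k=6)
h=cv2.cvtColor(W["color"],cv2.COLOR_RGB2HSV)
m=cv2.inRange(h,(0,90,20),(14,255,120));m[:,:200]=0;m[:,300:]=0;m[250:]=0
k,l,s,c=cv2.connectedComponentsWithStats(m);i=1+np.argmax(s[1:,4]);print(s[i])
P=np.array([atz(W,q,.05,True)[:2] for q in np.argwhere(l==i)[:,::-1]]).astype(np.float32)
print(cv2.fitLine(P,cv2.DIST_HUBER,0,.01,.01).ravel(),P.min(0),P.max(0))
```

```text
pan_c_tip [134.8 177.3] 0.74 [0.3881 0.1193 0.043 ]
pan_c_tip [357.8 136.5] 0.7 [0.3256 0.3683 0.043 ]
pan_c_tip [248.3 153.3] 0.65 [0.3541 0.2488 0.043 ]
pan_c_tip [ 44.1 321.6] 0.54 [ 0.6675 -0.1035  0.043 ]
[240 154  16  66 633]
[0.99637926 0.08502    0.39461672 0.25111073] [0.35331053 0.24044058] [0.42780787 0.2605686 ]
```

Request:
move_arm --pt "0 0 -1 0 -0.2 5 -0.05" --pt "0 0 -1 0 -0.2 10 -0.05" --pt "0 0 -1 0 -0.2 14 -0.05" --pt "0 0 -1 0 -0.2 17 -0.05" --pt "0 0 -1 0 -0.2 18.8 -0.05"

```text
time_s: 32.8
position: [0.3742, 0.2501, 0.0234]
tool_rot: [[-0.997, -0.079, -0.003], [-0.079, 0.997, -0.001], [0.003, -0.001, -1.0]]
ft_force: [0.6, 0.0, 1.0]
grip_width: 0.0407
gripper_force: 0.0
```

Request:
move_arm --pt "0 0 0 0 0 0 -0.05" --pt "0 0 0 0 0 0 -0.8" --pt "0 0 0 0 0 0 -0.8" --pt "0 0 0 0 0 0 -0.8" --pt "0 0 0 0 0 0 -0.8"

```text
time_s: 33.3
position: [0.3755, 0.2506, 0.0264]
tool_rot: [[-0.997, -0.079, 0.002], [-0.079, 0.997, 0.001], [-0.002, 0.001, -1.0]]
ft_force: [-1.3, -0.7, 2.6]
grip_width: 0.0123
gripper_force: 80.5
```

Request:
move_arm --pt "0 0 0 0 0 0 -0.8" --pt "0 0 0 0 0 0 -0.8"

```text
time_s: 33.5
position: [0.3753, 0.2505, 0.026]
tool_rot: [[-0.997, -0.079, 0.001], [-0.079, 0.997, 0.0], [-0.001, 0.0, -1.0]]
ft_force: [-1.3, 1.1, 5.2]
grip_width: 0.0127
gripper_force: 81.0
```

Request:
move_arm --pt "0 0 0 0 0 -1 -0.8" --pt "0 0 0 0 0 -3 -0.8" --pt "0 0 0 0 0 -7 -0.8" --pt "0 0 0 0 0 -12 -0.8" --pt "0 0 0 0 0 -17 -0.8"

```text
time_s: 34.0
position: [0.374, 0.25, 0.1976]
tool_rot: [[-0.997, -0.079, -0.002], [-0.079, 0.997, -0.001], [0.002, -0.0, -1.0]]
ft_force: [0.8, -0.5, -1.2]
grip_width: 0.0122
gripper_force: 80.0
```

Request:
move_arm --pt "0 0 0 0 0 0 -0.8" --pt "0 0 0 0 0 0 -0.8"

```text
time_s: 34.2
position: [0.3747, 0.2503, 0.1962]
tool_rot: [[-0.997, -0.079, 0.001], [-0.079, 0.997, 0.0], [-0.001, 0.0, -1.0]]
ft_force: [-1.0, 0.1, -2.3]
grip_width: 0.0124
gripper_force: 80.0
```

Run:
```python
from h import *
W=held("c")
nest(169.5,.095,.195,(.637,-.082))
```

```text
34.2 [0.3747 0.2503 0.1962] psi -175.48 F [-1.   0.1 -2.3] w 0.0124
center [425.5 184.2] 0.97 [0.33   0.3556 0.1846] tool [0.0363 0.1085 0.0116]
center [160.1  72.5] 0.94 [0.2816 0.1958 0.1846] tool [ 0.0972 -0.0469  0.0115]
tip [127.2 180.1] 0.84 [0.3333 0.1886 0.2116] tool [ 0.0462 -0.0582 -0.0155]
tip [249.3 232.2] 0.81 [0.3549 0.2486 0.2116] tool [ 0.0199 -0.0001 -0.0154]
34.35 [0.3742 0.25   0.1942] psi -175.49 F [ 0.8  0.1 -1.8] w 0.0127
turn [-0.1 -0.2 15. ] shift [-14.41 -32.71  -0.11]
```

Request:
move_arm --pt "0 0 0 -1.2 -2.6 0 -0.8" --pt "0 0 0 -2.7 -6 0 -0.8" --pt "0 0 0 -4.2 -9.5 0 -0.8" --pt "0 0 0 -5.7 -13 0 -0.8" --pt "0 0 0 -7.2 -16.4 0 -0.8"

```text
time_s: 34.85
position: [0.4597, 0.0911, 0.1941]
tool_rot: [[-0.997, -0.079, -0.003], [-0.079, 0.997, 0.0], [0.003, 0.0, -1.0]]
ft_force: [-1.3, 1.0, -0.4]
grip_width: 0.0125
gripper_force: 80.0
```

Request:
move_arm --pt "0 0 3 -1.5 -3.5 0 -0.8" --pt "0 0 6 -3 -7 0 -0.8" --pt "0 0 9 -4.5 -10.3 0 -0.8" --pt "0 0 12 -6 -13.6 0 -0.8" --pt "0 0 15 -7.2 -16.3 0 -0.8"

```text
time_s: 35.35
position: [0.5445, -0.066, 0.1937]
tool_rot: [[-0.983, 0.185, -0.003], [0.185, 0.983, 0.001], [0.003, 0.0, -1.0]]
ft_force: [0.6, 0.5, -2.1]
grip_width: 0.0127
gripper_force: 80.0
```

Request:
move_arm --pt "0 0 0 0 0 0 -0.8" --pt "0 0 0 0 0 0 -0.8"

```text
time_s: 35.55
position: [0.5438, -0.0643, 0.1939]
tool_rot: [[-0.983, 0.182, -0.003], [0.182, 0.983, 0.001], [0.003, 0.001, -1.0]]
ft_force: [-1.0, -0.3, -1.0]
grip_width: 0.0124
gripper_force: 80.0
```

Run:
```python
from h import *
nest(169.5,.0955,.076,(.637,-.082))
for n in("scene","top"):
    S=env.get_image(n);pts(S,dict(pan_b_center=.061,pan_b_tip=.088,pan_a_center=.056,pan_a_tip=.083,pan_c_center=.186),False,1)
```

```text
35.55 [ 0.5438 -0.0643  0.1939] psi 169.49 F [-1.  -0.3 -1. ] w 0.0124
turn [ 0.  -0.2 -0. ] shift [ 0.02 -0.05 11.79]
pan_b_center [206.3 231.6] 0.77 [ 0.639  -0.0802  0.061 ]
pan_b_tip [237.5 172.5] 0.21 [ 0.4427 -0.0353  0.088 ]
pan_a_center [205.2 229.3] 0.71 [ 0.6299 -0.0863  0.056 ]
pan_a_tip [182.8 197.7] 0.87 [ 0.557  -0.1688  0.083 ]
pan_c_center [345.6 140.4] 0.93 [0.348  0.2585 0.186 ]
pan_b_center [213.2 155.8] 0.18 [0.6262 0.159  0.061 ]
pan_c_center [178.9 284.9] 0.64 [0.1932 0.2558 0.186 ]
```

Request:
move_arm --pt "0 0 0 0 0 3 -0.8" --pt "0 0 0 0 0 6.5 -0.8" --pt "0 0 0 0 0 9.5 -0.8" --pt "0 0 0 0 0 10.7 -0.8" --pt "0 0 0 0 0 11.3 -0.8"

```text
time_s: 36.65
position: [0.5442, -0.0642, 0.0819]
tool_rot: [[-0.983, 0.182, -0.001], [0.182, 0.983, 0.0], [0.001, 0.0, -1.0]]
ft_force: [0.5, -0.6, -0.3]
grip_width: 0.0124
gripper_force: 80.0
```

Request:
move_arm --pt "0 0 0 0 0 0.2 -0.8" --pt "0 0 0 0 0 0.3 -0.8" --pt "0 0 0 0 0 0.4 -0.8" --pt "0 0 0 0 0 0.4 -0.8"

```text
time_s: 37.05
position: [0.5446, -0.0643, 0.0792]
tool_rot: [[-0.983, 0.182, 0.001], [0.182, 0.983, -0.0], [-0.001, -0.0, -1.0]]
ft_force: [-0.6, -0.4, -1.2]
grip_width: 0.0125
gripper_force: 80.0
```

Request:
move_arm --pt "0 0 0 0 0 0.1 -0.8" --pt "0 0 0 0 0 0.2 -0.8" --pt "0 0 0 0 0 0.2 -0.8"

```text
time_s: 37.35
position: [0.5444, -0.0643, 0.0768]
tool_rot: [[-0.983, 0.182, 0.0], [0.182, 0.983, -0.0], [-0.001, -0.0, -1.0]]
ft_force: [-1.3, 0.6, 1.0]
grip_width: 0.0122
gripper_force: 80.5
```

Request:
move_arm --pt "0 0 0 0 0 0.1 -0.8" --pt "0 0 0 0 0 0 -0.7" --pt "0 0 0 0 0 0 -0.5" --pt "0 0 0 0 0 0 -0.35" --pt "0 0 0 0 0 0 -0.35"

```text
time_s: 37.85
position: [0.5443, -0.0643, 0.0764]
tool_rot: [[-0.983, 0.182, -0.0], [0.182, 0.983, 0.0], [0.0, 0.0, -1.0]]
ft_force: [-1.0, -0.7, 0.6]
grip_width: 0.0276
gripper_force: 0.0
```

Request:
move_arm --pt "0 0 0 0 0 0 -0.35" --pt "0 0 0 0 0 -2 -0.35" --pt "0 0 0 0 0 -6 -0.35" --pt "0 0 0 0 0 -10 -0.05" --pt "0 0 0 0 0 -14 -0.05"

```text
time_s: 38.35
position: [0.544, -0.0642, 0.218]
tool_rot: [[-0.983, 0.182, -0.0], [0.182, 0.983, 0.0], [0.0, 0.0, -1.0]]
ft_force: [0.5, 0.2, -0.5]
grip_width: 0.0407
gripper_force: 0.0
```

Request:
move_arm --pt "0 0 0 1.2 4.4 0 -0.05" --pt "0 0 0 2.4 8.8 0 -0.05" --pt "0 0 0 3.5 13.2 0 -0.05" --pt "0 0 0 4.7 17.5 0 -0.05" --pt "0 0 0 5.8 21.8 0 -0.05"

```text
time_s: 38.85
position: [0.5264, 0.1624, 0.2166]
tool_rot: [[-0.983, 0.182, 0.0], [0.182, 0.983, -0.0], [-0.0, -0.0, -1.0]]
ft_force: [0.5, -0.9, -0.3]
grip_width: 0.0403
gripper_force: 0.0
```

Request:
move_arm --pt "0 0 -4 1.2 4.4 0 -0.05" --pt "0 0 -8 2.4 8.8 0 -0.05" --pt "0 0 -12 3.5 13.2 0 -0.05" --pt "0 0 -16 4.7 17.5 0 -0.05" --pt "0 0 -19 5.8 21.7 0 -0.05"

```text
time_s: 39.35
position: [0.5088, 0.3865, 0.2164]
tool_rot: [[-0.989, -0.151, -0.0], [-0.151, 0.989, -0.0], [0.0, -0.0, -1.0]]
ft_force: [0.1, 0.2, 1.2]
grip_width: 0.0405
gripper_force: 0.0
```

Request:
move_arm --pt "0 0 0 0 0 0 -0.05" --pt "0 0 0 0 0 0 -0.05"

```text
time_s: 39.55
position: [0.509, 0.3851, 0.216]
tool_rot: [[-0.989, -0.149, -0.001], [-0.149, 0.989, -0.001], [0.001, -0.001, -1.0]]
ft_force: [-0.5, 0.5, 0.7]
grip_width: 0.0406
gripper_force: 0.0
```

Run:
```python
from h import *
W=pick("d");save(W,"w11")
for n in("scene","top"):
    S=env.get_image(n);pts(S,dict(pan_a_tip=.083,pan_b_tip=.088,pan_c_tip=.093,pan_c_center=.066),False,4)
    if n=="scene":cv2.imwrite("pics/s12.png",cv2.resize(S["color"][160:310,130:330,::-1],(800,600)))
```

```text
39.55 [0.509  0.3851 0.216 ] psi -171.41 F [-0.5  0.5  0.7] w 0.0406Traceback (most recent call last):
  File "<stdin>", line 2, in <module>
  File "h.py", line 53, in pick
    d=(X["tip"]-X["center"])[:2];L=np.hypot(*d);a=np.degrees(np.arctan2(d[1],d[0]))%360
       ~^^^^^^^
KeyError: 'tip'
```

Run:
```python
from h import *
W=env.get_image("wrist");S=env.get_image("scene");T=env.get_image("top")
for p,f in((W,True),(S,False),(T,False)):
    print("--");pts(p,dict(pan_d_center=.016,pan_d_tip=.043),f,3)
for p in(S,T):
    print("--");pts(p,dict(pan_a_tip=.083,pan_b_tip=.088,pan_c_tip=.093,pan_c_center=.066),False,5)
w=cv2.resize(W["color"],(400,300));s=cv2.resize(S["color"][140:310,130:357],(400,300))
s2=cv2.resize(S["color"][100:340,300:512],(400,300));t=cv2.resize(T["color"][90:250,100:313],(400,300))
cv2.imwrite("pics/m12.png",np.vstack([np.hstack([w,s]),np.hstack([s2,t])])[:,:,::-1])
```

```text
--
pan_d_center [247.6 236. ] 0.82 [0.6025 0.3936 0.016 ]
pan_d_tip [257.9 153.5] 0.74 [0.4886 0.3886 0.043 ]
--
pan_d_center [376.4 259.2] 0.78 [0.6106 0.3876 0.016 ]
pan_d_tip [208.  229.4] 0.62 [ 0.6217 -0.0818  0.043 ]
pan_d_tip [379.  214.2] 0.56 [0.4804 0.3869 0.043 ]
--
pan_d_center [148.1 165.9] 0.56 [0.6023 0.3955 0.016 ]
pan_d_center [282.8 152.2] 0.31 [ 0.6447 -0.0851  0.016 ]
pan_d_center [329.1 123.6] 0.27 [ 0.7465 -0.2527  0.016 ]
--
pan_a_tip [181.7 196.8] 0.91 [ 0.5546 -0.1728  0.083 ]
pan_b_tip [204.  193.2] 0.82 [ 0.5338 -0.1126  0.088 ]
pan_c_tip [381.2 130.7] 0.89 [0.1941 0.3793 0.093 ]
pan_c_tip [224.1 193.5] 0.67 [ 0.5274 -0.0551  0.093 ]
pan_c_tip [373.2 171.3] 0.67 [0.3667 0.357  0.093 ]
pan_c_tip [289.4 174.4] 0.62 [0.4248 0.1164 0.093 ]
pan_c_center [207.7 234.8] 0.91 [ 0.6505 -0.0726  0.066 ]
pan_c_center [302.1 152.6] 0.85 [0.3098 0.1423 0.066 ]
pan_c_center [349.1 137.9] 0.81 [0.2184 0.284  0.066 ]
pan_c_center [408.1 196.7] 0.57 [0.4197 0.4635 0.066 ]
--
pan_a_tip [305.8 172.7] 0.55 [ 0.5585 -0.1581  0.083 ]
pan_b_tip [294.2 184.3] 0.74 [ 0.5185 -0.1174  0.088 ]
pan_b_tip [275.5 183.2] 0.63 [ 0.5232 -0.0543  0.088 ]
pan_c_tip [274.  180.9] 0.8 [ 0.5303 -0.0492  0.093 ]
pan_c_tip [224.9 223.4] 0.62 [0.3889 0.1175 0.093 ]
pan_c_center [282.5 149.3] 0.9 [ 0.6445 -0.0815  0.066 ]
pan_c_center [220.  257.9] 0.62 [0.2746 0.1364 0.066 ]
pan_c_center [125.3 232.6] 0.45 [0.3636 0.4589 0.066 ]
```

View pics/m12.png

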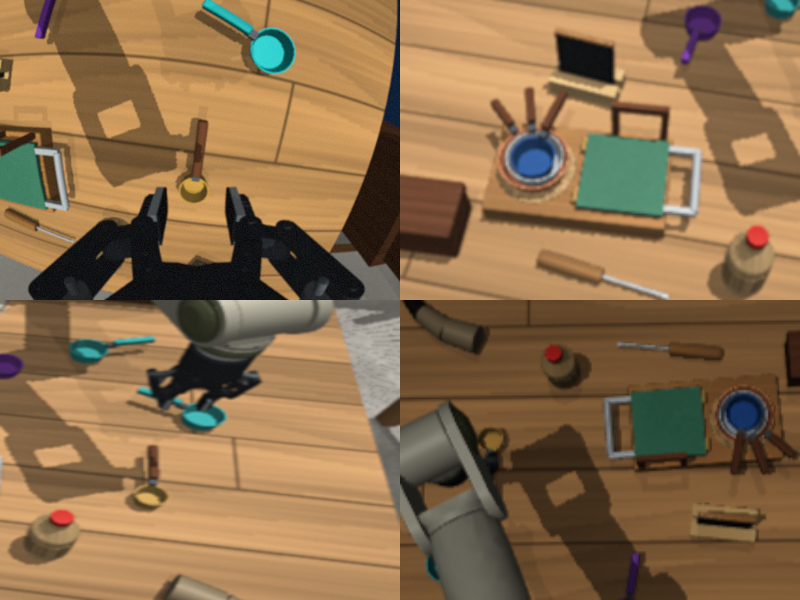

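The montage shows copper, steel and blue nested with their handles fanned. The brass pan in the wrist view is at (248,236) with its tip at (258,154), heading about 182.5°.

Request:
move_arm --pt "0 0 6 -0.1 0.4 4 -0.05" --pt "0 0 6 -0.1 0.4 8 -0.05" --pt "0 0 6 -0.1 0.4 12 -0.05" --pt "0 0 6 -0.1 0.4 16 -0.05" --pt "0 0 6 -0.1 0.4 19 -0.05"

```text
time_s: 41.05
position: [0.5091, 0.3883, 0.0241]
tool_rot: [[-0.999, -0.044, -0.002], [-0.044, 0.999, -0.001], [0.002, -0.001, -1.0]]
ft_force: [0.8, -0.5, -0.5]
grip_width: 0.0408
gripper_force: 0.0
```

Request:
move_arm --pt "0 0 0 0 0 0 -0.05" --pt "0 0 0 0 0 0 -0.8" --pt "0 0 0 0 0 0 -0.8" --pt "0 0 0 0 0 0 -0.8" --pt "0 0 0 0 0 0 -0.8"

```text
time_s: 41.55
position: [0.5105, 0.3892, 0.0283]
tool_rot: [[-0.999, -0.044, 0.003], [-0.044, 0.999, 0.002], [-0.003, 0.001, -1.0]]
ft_force: [0.2, 0.6, 4.3]
grip_width: 0.0124
gripper_force: 80.9
```

Request:
move_arm --pt "0 0 0 0 0 0 -0.8" --pt "0 0 0 0 0 0 -0.8"

```text
time_s: 41.75
position: [0.5103, 0.3891, 0.0279]
tool_rot: [[-0.999, -0.044, 0.002], [-0.044, 0.999, 0.001], [-0.002, 0.001, -1.0]]
ft_force: [-0.9, 1.0, 7.7]
grip_width: 0.0122
gripper_force: 81.3
```

Request:
move_arm --pt "0 0 0 0 0 -1 -0.8" --pt "0 0 0 0 0 -3 -0.8" --pt "0 0 0 0 0 -7 -0.8" --pt "0 0 0 0 0 -12 -0.8" --pt "0 0 0 0 0 -17 -0.8"

```text
time_s: 42.25
position: [0.5091, 0.3883, 0.1984]
tool_rot: [[-0.999, -0.044, -0.002], [-0.044, 0.999, -0.001], [0.002, -0.001, -1.0]]
ft_force: [0.3, 0.2, -1.0]
grip_width: 0.0124
gripper_force: 80.2
```

Request:
move_arm --pt "0 0 0 0 0 0 -0.8" --pt "0 0 0 0 0 0 -0.8"

```text
time_s: 42.45
position: [0.5096, 0.3886, 0.1976]
tool_rot: [[-0.999, -0.044, 0.001], [-0.044, 0.999, 0.001], [-0.001, 0.001, -1.0]]
ft_force: [-0.5, -0.2, -1.7]
grip_width: 0.012
gripper_force: 80.2
```

Run:
```python
from h import *
W=held("d")
nest(140.5,.095,.195,(.637,-.082))
S=env.get_image("scene");pts(S,dict(pan_d_center=.184,pan_d_tip=.211),False,2)
```

```text
42.45 [0.5096 0.3886 0.1976] psi -177.49 F [-0.5 -0.2 -1.7] w 0.012
center [250.6 348.8] 0.93 [0.604  0.3933 0.186 ] tool [-0.0945  0.0006  0.0117]
tip [247.8 223.9] 0.65 [0.4854 0.3867 0.213 ] tool [ 0.0243 -0.0008 -0.0154]
42.6 [0.5091 0.3883 0.1948] psi -177.49 F [ 0.8  0.9 -1.6] w 0.012
turn [-0.2 -0.2 42. ] shift [-3.660e+00 -4.118e+01  3.000e-02]
pan_d_center [395.1 226.6] 0.79 [0.606  0.3913 0.184 ]
pan_d_center [223.7 193.1] 0.22 [ 0.5879 -0.0355  0.184 ]
pan_d_tip [392.4 178.3] 0.9 [0.4808 0.3791 0.211 ]
```

Request:
move_arm --pt "0 0 0 -0.3 -3 0 -0.8" --pt "0 0 0 -0.7 -7 0 -0.8" --pt "0 0 0 -1.1 -11.5 0 -0.8" --pt "0 0 0 -1.5 -16 0 -0.8" --pt "0 0 0 -1.8 -20.6 0 -0.8"

```text
time_s: 43.25
position: [0.5367, 0.182, 0.196]
tool_rot: [[-0.999, -0.044, -0.001], [-0.044, 0.999, -0.0], [0.001, -0.0, -1.0]]
ft_force: [0.2, -0.9, -0.9]
grip_width: 0.0125
gripper_force: 80.2
```

Request:
move_arm --pt "0 0 8 -0.4 -4.3 0 -0.8" --pt "0 0 16 -0.8 -8.6 0 -0.8" --pt "0 0 24 -1.2 -12.8 0 -0.8" --pt "0 0 32 -1.6 -17 0 -0.8" --pt "0 0 40 -1.9 -20.6 0 -0.8"

```text
time_s: 43.75
position: [0.5648, -0.0235, 0.196]
tool_rot: [[-0.79, 0.614, -0.001], [0.614, 0.79, 0.0], [0.001, -0.001, -1.0]]
ft_force: [0.5, -0.2, -0.9]
grip_width: 0.0123
gripper_force: 80.2
```

Request:
move_arm --pt "0 0 2 0 0 0 -0.8" --pt "0 0 2 0 0 0 -0.8" --pt "0 0 2 0 0 0 -0.8"

```text
time_s: 44.05
position: [0.5647, -0.0209, 0.1962]
tool_rot: [[-0.773, 0.635, -0.001], [0.635, 0.773, 0.0], [0.001, -0.0, -1.0]]
ft_force: [1.4, -0.6, -1.3]
grip_width: 0.0123
gripper_force: 80.2
```

Run:
```python
from h import *
nest(140.5,.094,.083,(.637,-.082))
```

```text
44.05 [ 0.5647 -0.0209  0.1962] psi 140.61 F [ 1.4 -0.6 -1.3] w 0.0123
turn [-0.  -0.   0.1] shift [-0.08 -0.11 11.32]
```

Request:
move_arm --pt "0 0 0 -0.1 -0.1 3 -0.8" --pt "0 0 0 -0.1 -0.1 6.5 -0.8" --pt "0 0 0 -0.1 -0.1 9 -0.8" --pt "0 0 0 -0.1 -0.1 10.2 -0.8" --pt "0 0 0 -0.1 -0.1 10.7 -0.8"

```text
time_s: 44.55
position: [0.5648, -0.022, 0.0888]
tool_rot: [[-0.773, 0.635, -0.001], [0.635, 0.773, 0.0], [0.001, -0.001, -1.0]]
ft_force: [-0.9, -0.1, -1.6]
grip_width: 0.0122
gripper_force: 80.2
```

Request:
move_arm --pt "0 0 0 0 0 0.2 -0.8" --pt "0 0 0 0 0 0.3 -0.8" --pt "0 0 0 0 0 0.4 -0.8" --pt "0 0 0 0 0 0.4 -0.8"

```text
time_s: 44.95
position: [0.5652, -0.0228, 0.0861]
tool_rot: [[-0.772, 0.636, 0.001], [0.636, 0.772, -0.0], [-0.001, 0.0, -1.0]]
ft_force: [-0.8, -1.3, -1.1]
grip_width: 0.0126
gripper_force: 80.2
```

Request:
move_arm --pt "0 0 0 0 0 0.1 -0.8" --pt "0 0 0 0 0 0.2 -0.8" --pt "0 0 0 0 0 0.2 -0.8"

```text
time_s: 45.25
position: [0.5651, -0.0228, 0.0838]
tool_rot: [[-0.772, 0.636, 0.001], [0.636, 0.772, -0.0], [-0.001, 0.0, -1.0]]
ft_force: [-1.3, 0.3, 2.0]
grip_width: 0.0121
gripper_force: 80.7
```

Request:
move_arm --pt "0 0 0 0 0 0.05 -0.8" --pt "0 0 0 0 0 0 -0.7" --pt "0 0 0 0 0 0 -0.5" --pt "0 0 0 0 0 0 -0.35" --pt "0 0 0 0 0 0 -0.35"

```text
time_s: 45.75
position: [0.5649, -0.0227, 0.0833]
tool_rot: [[-0.772, 0.636, -0.0], [0.636, 0.772, 0.0], [0.0, -0.0, -1.0]]
ft_force: [0.1, -0.4, -0.7]
grip_width: 0.0277
gripper_force: 0.0
```

Request:
move_arm --pt "0 0 0 0 0 0 -0.35" --pt "0 0 0 0 0 -2 -0.35" --pt "0 0 0 0 0 -6 -0.35" --pt "0 0 0 0 0 -10 -0.35" --pt "0 0 0 0 0 -14 -0.05"

```text
time_s: 46.25
position: [0.5647, -0.0227, 0.2251]
tool_rot: [[-0.772, 0.636, -0.0], [0.636, 0.772, 0.0], [0.0, -0.0, -1.0]]
ft_force: [-0.0, -0.4, 0.1]
grip_width: 0.0397
gripper_force: 0.0
```

Request:
move_arm --pt "0 0 8 1.6 -1.9 -0.7 -0.05" --pt "0 0 16 3.2 -3.8 -1.4 -0.05" --pt "0 0 24 4.8 -5.7 -2.1 -0.05" --pt "0 0 32 6.5 -7.6 -2.9 -0.05" --pt "0 0 40 8.1 -9.5 -3.6 -0.05"

```text
time_s: 46.75
position: [0.441, -0.0445, 0.2598]
tool_rot: [[-0.177, 0.984, 0.0], [0.984, 0.177, -0.0], [-0.0, 0.0, -1.0]]
ft_force: [0.1, -1.3, 0.7]
grip_width: 0.0406
gripper_force: 0.0
```

Request:
move_arm --pt "0 0 8 0 0 0 -0.05" --pt "0 0 10.5 0 0 0 -0.05" --pt "0 0 10.5 0 0 0 -0.05" --pt "0 0 10.5 0 0 0 -0.05"

```text
time_s: 47.15
position: [0.4421, -0.0445, 0.2595]
tool_rot: [[-0.002, 1.0, -0.0], [1.0, 0.002, 0.0], [0.0, -0.0, -1.0]]
ft_force: [0.1, 0.3, 0.6]
grip_width: 0.0407
gripper_force: 0.0
```

Run:
```python
from h import *
st();W=env.get_image("wrist");save(W,"w13")
pts(W,dict(slate_top=.14,slate_center=.075,slate_foot=.01),k=2)
for r in env.outline_of("slate_center",W)[:1]:
    m=np.array(r["mask"]).astype(np.uint8);print(r["bbox"],r["conf"])
    c=max(cv2.findContours(m,0,cv2.CHAIN_APPROX_NONE)[0],key=len)[:,0]
    P=np.array([atz(W,q,.14,True)[:2] for q in c]).astype(np.float32)*1000
    print(cv2.minAreaRect(P))
for n,c in(("scene","abcd"),("top","abcd")):
    p=env.get_image(n)
    for i,k in enumerate(c): pts(p,{f"pan_{k}_center":.056+.005*i,f"pan_{k}_tip":.083+.005*i},False,2)
```

```text
47.15 [ 0.4421 -0.0445  0.2595] psi 90.11 F [0.1 0.3 0.6] w 0.0407
slate_top [250.  186.9] 0.95 [ 0.4409 -0.0446  0.14  ]
slate_center [252.2 166.9] 0.82 [ 0.4432 -0.0416  0.075 ]
slate_foot [253.3 156.2] 0.77 [ 0.4449 -0.0428  0.01  ]
[253.9, 178.8, 23.5, 114.6] 0.94
((441.6641845703125, -38.717472076416016), (110.6161880493164, 12.468297958374023), 84.06398010253906)
pan_a_center [206. 234.] 0.97 [ 0.6437 -0.0803  0.056 ]
pan_a_tip [182.6 198.6] 0.75 [ 0.5601 -0.1685  0.083 ]
pan_a_tip [235.  171.9] 0.64 [ 0.4381 -0.0441  0.083 ]
pan_b_center [202.7 231.3] 0.58 [ 0.6399 -0.0901  0.061 ]
pan_b_center [201.6 191.4] 0.38 [ 0.511 -0.129  0.061]
pan_b_tip [204.3 190.5] 0.92 [ 0.5246 -0.1142  0.088 ]
pan_c_center [302.2 153.6] 0.89 [0.3139 0.1431 0.066 ]
pan_c_center [346.2 138.4] 0.84 [0.2224 0.2749 0.066 ]
pan_c_tip [370.9 171.6] 0.93 [0.3691 0.3503 0.093 ]
pan_c_tip [223.3 193.9] 0.79 [ 0.5292 -0.057   0.093 ]
pan_d_center [205.8 229.2] 0.92 [ 0.6374 -0.081   0.071 ]
pan_d_tip [239.8 201.8] 0.78 [ 0.55   -0.0047  0.098 ]
pan_a_center [282.3 154.3] 0.56 [ 0.6289 -0.081   0.056 ]
pan_a_tip [311.  172.4] 0.54 [ 0.5593 -0.1758  0.083 ]
pan_b_center [240.6 172.3] 0.54 [0.5668 0.0644 0.061 ]
pan_b_tip [293.7 182.9] 0.75 [ 0.5233 -0.1159  0.088 ]
pan_b_tip [264.6 174.4] 0.63 [ 0.5538 -0.0179  0.088 ]
pan_c_center [219.7 258. ] 0.68 [0.2742 0.1374 0.066 ]
pan_c_center [282.4 151.6] 0.65 [ 0.6364 -0.081   0.066 ]
pan_c_tip [152.7 240.3] 0.93 [0.3355 0.3592 0.093 ]
pan_d_center [283.7 151. ] 0.8 [ 0.6374 -0.0853  0.071 ]
pan_d_center [262.9 157.9] 0.24 [ 0.6143 -0.0132  0.071 ]
pan_d_tip [262.3 175.6] 0.63 [ 0.5482 -0.0099  0.098 ]
```

View pics/w13.png

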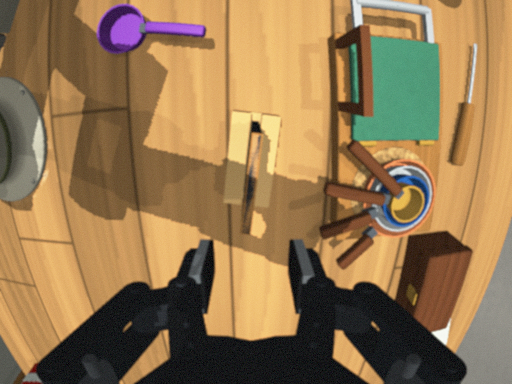

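The wrist view shows all four pans nested and fanned at (405,200). The slate's top edge runs from (247,233) to (258,122), so its yaw is about -6°. I grip the slate.

Request:
move_arm --pt "0 0 6 0.1 0 3 -0.05" --pt "0 0 6 0.1 0 7 -0.05" --pt "0 0 6 0.1 0 11 -0.05" --pt "0 0 6 0.1 0 13.5 -0.05" --pt "0 0 6 0.1 0 15 -0.05"

```text
time_s: 48.8
position: [0.4413, -0.0433, 0.1077]
tool_rot: [[0.104, 0.995, -0.003], [0.995, -0.104, 0.001], [0.001, -0.003, -1.0]]
ft_force: [0.7, 0.0, 0.1]
grip_width: 0.0405
gripper_force: 0.0
```

Request:
move_arm --pt "0 0 0 0 0 0 -0.05" --pt "0 0 0 0 0 0 -0.5" --pt "0 0 0 0 0 0 -0.9" --pt "0 0 0 0 0 0 -0.9" --pt "0 0 0 0 0 0 -0.9" --squeeze 60

```text
time_s: 49.3
position: [0.4425, -0.0437, 0.1106]
tool_rot: [[0.104, 0.995, 0.002], [0.995, -0.104, -0.001], [-0.001, 0.002, -1.0]]
ft_force: [-1.6, 0.2, 6.7]
grip_width: 0.009
gripper_force: 59.4
```

Request:
move_arm --pt "0 0 0 0 0 0 -0.9" --pt "0 0 0 0 0 0 -0.9"

```text
time_s: 49.5
position: [0.4425, -0.0437, 0.1106]
tool_rot: [[0.104, 0.995, 0.002], [0.995, -0.104, -0.001], [-0.001, 0.002, -1.0]]
ft_force: [-1.5, 0.7, 7.2]
grip_width: 0.0091
gripper_force: 59.4
```

Request:
move_arm --pt "0 0 0 0 0 -1 -0.9" --pt "0 0 0 0 0 -3 -0.9" --pt "0 0 0 0 0 -7 -0.9" --pt "0 0 0 0 0 -11 -0.9" --pt "0 0 0 0 0 -15 -0.9"

```text
time_s: 50.0
position: [0.4414, -0.0432, 0.2617]
tool_rot: [[0.104, 0.995, -0.0], [0.995, -0.104, 0.0], [0.0, -0.0, -1.0]]
ft_force: [0.5, -0.8, -3.5]
grip_width: 0.0091
gripper_force: 59.0
```

Request:
move_arm --pt "0 0 -2 2 2 -0.3 -0.9" --pt "0 0 -4 5 5 -0.3 -0.9" --pt "0 0 -6 8 8 -0.3 -0.9" --pt "0 0 -8 11 11 -0.3 -0.9" --pt "0 0 -10 13 13.1 -0.3 -0.9"

```text
time_s: 50.5
position: [0.587, 0.0741, 0.2626]
tool_rot: [[-0.073, 0.997, -0.0], [0.997, 0.073, 0.0], [0.0, -0.0, -1.0]]
ft_force: [0.8, -0.5, -3.9]
grip_width: 0.0092
gripper_force: 59.1
```

Request:
move_arm --pt "0 0 0 0 0 0 -0.9" --pt "-6 0 0 0 0 0 -0.9" --pt "-12 0 0 0 0 0 -0.9" --pt "-18 0 0 0 0 0 -0.9" --pt "-18 0 0 0 0 0 -0.9"

```text
time_s: 51.0
position: [0.5833, 0.072, 0.2627]
tool_rot: [[-0.07, 0.949, 0.307], [0.998, 0.066, 0.022], [0.0, 0.308, -0.952]]
ft_force: [-0.2, -0.3, -3.5]
grip_width: 0.009
gripper_force: 59.6
```

Request:
move_arm --pt "0 0 0 0 0 0 -0.9" --pt "0 0 0 0 0 0 -0.9"

```text
time_s: 51.2
position: [0.5863, 0.0719, 0.2628]
tool_rot: [[-0.07, 0.949, 0.307], [0.998, 0.066, 0.021], [-0.0, 0.308, -0.952]]
ft_force: [0.1, 0.8, -3.8]
grip_width: 0.0089
gripper_force: 59.6
```

```bash
cat >> h.py <<'E'
def lean(off=.006,up=.02,th=18,yaw=4.,rest=(.5565,.070),L=.1006):
    a=np.radians(yaw);t=np.radians(th);ux=np.array([np.cos(a),np.sin(a),0]);uy=np.array([-np.sin(a),np.cos(a),0]);z=np.array([0,0,1.])
    u=-np.sin(t)*ux+np.cos(t)*z;n=np.cos(t)*ux+np.sin(t)*z
    F=np.array([*rest,.054])+.075*np.tan(t)*ux
    P=F+.005*n+u*L+off*ux+up*z;G=np.column_stack([uy,n,-u])
    s=st();R=np.array(s["tool_rot"]);print("R",R.round(3).tolist(),"goal",P.round(4));print("turn",Ro.from_matrix(R.T@G).as_rotvec(True).round(2),"shift",(100*R.T@(P-s["position"])).round(2))
    D=R.T
    print("tool axes of world ux,z:",(R.T@ux).round(3),(R.T@z).round(3))
E
python3 - <<'E'
from h import *
lean(.008,.02)
S=env.get_image("scene");T=env.get_image("top");W=env.get_image("wrist")
s=env.observe();R=np.array(s["tool_rot"]);p=np.array(s["position"])
for n,d in(("slate_top",-.0294),("slate_center",.0356),("slate_foot",.1006)):
    X=p+R[:,2]*d;print(n,X.round(4))
    for c in(S,T,W):
        for q in env.tip_of(n,c)[:1]: print("   px",np.round(q["pixel"],1),"pred",proj(c,X,c is W).round(1),round(q["conf"],2))
for c in(S,T,W):
    for q in env.tip_of("rest",c)[:1]: print("rest",atz(c,q["pixel"],.129,c is W).round(4),round(q["conf"],2))
E
```

```text
51.2 [0.5863 0.0719 0.2628] psi 94.0 F [ 0.1  0.8 -3.8] w 0.0089
R [[-0.07, 0.949, 0.307], [0.998, 0.066, 0.021], [-0.0, 0.308, -0.952]] goal [0.5625 0.0704 0.1712]
turn [-0.08  0.    0.  ] shift [ 0.02 -5.09  7.98]
tool axes of world ux,z: [-0.     0.952  0.308] [-0.     0.308 -0.952]
slate_top [0.5773 0.0714 0.2903]
   px [226.   83.2] pred [250.5 283.7] 0.7
slate_center [0.5973 0.0728 0.2285]
   px [265.6 192.1] pred [265.3 192.5] 0.89
   px [279.5 152. ] pred [236.  153.8] 0.27
slate_foot [0.6173 0.0742 0.1666]
   px [262.7 217.9] pred [264.  213.2] 0.77
   px [243.8 116.9] pred [236.3 151.6] 0.55
rest [0.8281 0.0737 0.129 ] 0.25
rest [0.5561 0.0713 0.129 ] 0.56
```

Request:
move_arm --pt "0 0 0 0 -1 1.6 -0.9" --pt "0 0 0 0 -2.2 3.4 -0.9" --pt "0 0 0 0 -3.4 5.4 -0.9" --pt "0 0 0 0 -4.5 7 -0.9" --pt "0 0 0 0 -5.1 8 -0.9"

```text
time_s: 52.45
position: [0.5613, 0.0705, 0.1692]
tool_rot: [[-0.07, 0.949, 0.306], [0.998, 0.067, 0.022], [0.0, 0.307, -0.952]]
ft_force: [0.2, 0.3, -3.9]
grip_width: 0.0089
gripper_force: 59.7
```

Request:
move_arm --pt "0 0 0 0 0 0 -0.9" --pt "0 0 0 0 -0.12 0.38 -0.9" --pt "0 0 0 0 -0.25 0.76 -0.9" --pt "0 0 0 0 -0.37 1.14 -0.9" --pt "0 0 0 0 -0.46 1.43 -0.9"

```text
time_s: 52.95
position: [0.5623, 0.0705, 0.1555]
tool_rot: [[-0.07, 0.949, 0.308], [0.998, 0.067, 0.022], [-0.0, 0.309, -0.951]]
ft_force: [0.0, -0.0, -3.6]
grip_width: 0.0091
gripper_force: 59.8
```

Request:
move_arm --pt "0 0 0 0 -0.03 0.1 -0.9" --pt "0 0 0 0 -0.06 0.19 -0.9" --pt "0 0 0 0 -0.06 0.19 -0.9"

```text
time_s: 53.25
position: [0.5623, 0.0704, 0.1537]
tool_rot: [[-0.07, 0.949, 0.308], [0.998, 0.067, 0.022], [-0.0, 0.309, -0.951]]
ft_force: [0.5, 0.9, -3.7]
grip_width: 0.009
gripper_force: 59.7
```

Request:
move_arm --pt "0 0 0 0 -0.03 0.1 -0.9" --pt "0 0 0 0 -0.06 0.19 -0.9" --pt "0 0 0 0 -0.06 0.19 -0.9"

```text
time_s: 53.55
position: [0.5622, 0.0705, 0.1515]
tool_rot: [[-0.07, 0.949, 0.308], [0.998, 0.067, 0.022], [0.0, 0.309, -0.951]]
ft_force: [0.4, -0.2, -4.4]
grip_width: 0.0094
gripper_force: 59.7
```

Run:
```python
from h import *
lean(0,0)
```

```text
53.55 [0.5622 0.0705 0.1515] psi 94.02 F [ 0.4 -0.2 -4.4] w 0.0094
R [[-0.07, 0.949, 0.308], [0.998, 0.067, 0.022], [0.0, 0.309, -0.951]] goal [0.5545 0.0699 0.1512]
turn [-0.01 -0.01  0.02] shift [-0.01 -0.74 -0.21]
tool axes of world ux,z: [-0.     0.951  0.309] [ 0.     0.309 -0.951]
```

Lower to contact with the flap.

Request:
move_arm --pt "0 0 0 0 -0.03 0.1 -0.9" --pt "0 0 0 0 -0.03 0.1 -0.9"

```text
time_s: 53.75
position: [0.5624, 0.0705, 0.1512]
tool_rot: [[-0.07, 0.948, 0.309], [0.998, 0.067, 0.022], [-0.0, 0.31, -0.951]]
ft_force: [-3.3, -0.2, 1.8]
grip_width: 0.0085
gripper_force: 60.7
```

Request:
move_arm --pt "0 0 0 0 -0.03 0.1 -0.9" --pt "0 0 0 0 -0.03 0.1 -0.9"

```text
time_s: 53.95
position: [0.5626, 0.0705, 0.1511]
tool_rot: [[-0.07, 0.948, 0.31], [0.998, 0.067, 0.021], [-0.0, 0.311, -0.95]]
ft_force: [-6.8, 1.3, 10.5]
grip_width: 0.0092
gripper_force: 62.1
```

Request:
move_arm --pt "0 0 0 0 0.05 -0.15 -0.9" --pt "0 0 0 0 -0.14 -0.21 -0.9" --pt "0 0 0 0 -0.33 -0.27 -0.9" --pt "0 0 0 0 -0.33 -0.27 -0.9"

```text
time_s: 54.35
position: [0.5584, 0.0701, 0.1512]
tool_rot: [[-0.07, 0.949, 0.309], [0.998, 0.067, 0.022], [-0.0, 0.31, -0.951]]
ft_force: [0.6, 0.5, -2.2]
grip_width: 0.0089
gripper_force: 60.0
```

Request:
move_arm --pt "0 0 0 0 -0.1 -0.03 -0.9" --pt "0 0 0 0 -0.19 -0.06 -0.9" --pt "0 0 0 0 -0.19 -0.06 -0.9"

```text
time_s: 54.65
position: [0.5564, 0.07, 0.1512]
tool_rot: [[-0.07, 0.949, 0.308], [0.998, 0.067, 0.022], [-0.0, 0.309, -0.951]]
ft_force: [0.2, 1.0, -1.5]
grip_width: 0.009
gripper_force: 60.0
```

Request:
move_arm --pt "0 0 0 0 -0.1 -0.03 -0.9" --pt "0 0 0 0 -0.19 -0.06 -0.9" --pt "0 0 0 0 -0.19 -0.06 -0.9"

```text
time_s: 54.95
position: [0.5543, 0.0699, 0.1512]
tool_rot: [[-0.07, 0.949, 0.308], [0.998, 0.067, 0.022], [-0.0, 0.309, -0.951]]
ft_force: [1.3, 0.8, -1.0]
grip_width: 0.0092
gripper_force: 60.0
```

Request:
move_arm --pt "0 0 0 0 -0.1 -0.03 -0.9" --pt "0 0 0 0 -0.1 -0.03 -0.9"

```text
time_s: 55.15
position: [0.554, 0.0698, 0.1513]
tool_rot: [[-0.07, 0.948, 0.31], [0.998, 0.066, 0.022], [0.0, 0.311, -0.951]]
ft_force: [4.7, 1.3, -3.2]
grip_width: 0.0092
gripper_force: 59.6
```

Request:
move_arm --pt "0 0 0 0 -0.1 -0.03 -0.9" --pt "0 0 0 0 -0.1 -0.03 -0.9"

```text
time_s: 55.35
position: [0.5537, 0.0697, 0.1516]
tool_rot: [[-0.07, 0.948, 0.312], [0.998, 0.066, 0.022], [-0.0, 0.313, -0.95]]
ft_force: [8.9, 1.0, -4.0]
grip_width: 0.0089
gripper_force: 59.3
```

Request:
move_arm --pt "0 0 0 0 -0.1 -0.03 -0.9" --pt "0 0 0 0 -0.1 -0.03 -0.9"

```text
time_s: 55.55
position: [0.5534, 0.0696, 0.152]
tool_rot: [[-0.069, 0.947, 0.314], [0.998, 0.066, 0.022], [-0.0, 0.314, -0.949]]
ft_force: [11.4, 1.5, -4.6]
grip_width: 0.0089
gripper_force: 59.2
```

Request:
move_arm --pt "0 0 0 0 0.1 0.1 -0.9" --pt "0 0 0 0 0.12 0.14 -0.9" --pt "0 0 0 0 0.12 0.14 -0.9"

```text
time_s: 55.85
position: [0.554, 0.0697, 0.151]
tool_rot: [[-0.07, 0.948, 0.312], [0.998, 0.067, 0.021], [-0.0, 0.312, -0.95]]
ft_force: [6.8, 0.7, 2.7]
grip_width: 0.0089
gripper_force: 60.4
```

Request:
move_arm --pt "0 0 0 0 0 0 -0.78" --pt "0 0 0 0 0 0 -0.72" --pt "0 0 0 0 0 0 -0.66" --pt "0 0 0 0 0 0 -0.58" --pt "0 0 0 0 0 0 -0.5"

```text
time_s: 56.35
position: [0.5522, 0.0699, 0.1496]
tool_rot: [[-0.07, 0.949, 0.307], [0.998, 0.067, 0.022], [0.0, 0.307, -0.952]]
ft_force: [-0.8, 0.2, 0.2]
grip_width: 0.0215
gripper_force: 0.0
```

Request:
move_arm --pt "0 0 0 0 0 0 -0.5" --pt "0 0 0 0 0 0 -0.5" --pt "0 0 0 0 0 0 -0.5"

```text
time_s: 56.65
position: [0.5527, 0.0698, 0.15]
tool_rot: [[-0.07, 0.949, 0.308], [0.998, 0.067, 0.022], [0.0, 0.309, -0.951]]
ft_force: [0.2, 0.1, -0.5]
grip_width: 0.0215
gripper_force: 0.0
```

Run:
```python
from h import *
s=st();W=env.get_image("wrist");S=env.get_image("scene")
w=cv2.resize(W["color"],(400,300));z=cv2.resize(S["color"][140:290,180:330],(400,400))
o=np.zeros((400,800,3),np.uint8);o[:300,:400]=w;o[:,400:]=z
cv2.imwrite("pics/m14.png",o[:,:,::-1])
```

```text
56.65 [0.5527 0.0698 0.15  ] psi 94.02 F [ 0.2  0.1 -0.5] w 0.0215
```

View pics/m14.png

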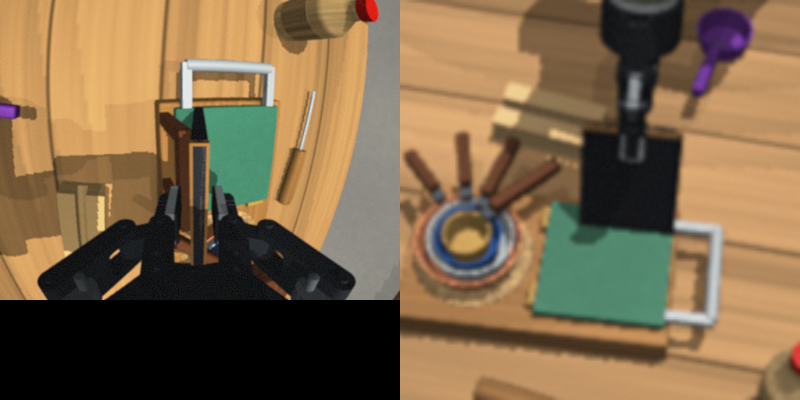

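The slate leans on the rail with its foot on the flap and the fingers are free of it. Retreating along the tool axis.

Request:
move_arm --pt "0 0 0 0 0 -0.5 -0.5" --pt "0 0 0 0 0 -1.5 -0.5" --pt "0 0 0 0 0 -3 -0.5" --pt "0 0 0 0 0 -5 -0.5" --pt "0 0 0 0 0 -7 -0.5"

```text
time_s: 57.25
position: [0.5308, 0.0683, 0.2181]
tool_rot: [[-0.07, 0.949, 0.309], [0.998, 0.067, 0.022], [-0.0, 0.309, -0.951]]
ft_force: [-0.1, -0.7, -0.3]
grip_width: 0.0215
gripper_force: 0.0
```

Request:
move_arm --pt "0 0 0 0 0 -3 -0.5" --pt "0 0 0 0 0 -6 -0.5" --pt "0 0 0 0 0 -10 -0.5" --pt "0 0 0 3 0 -13 -0.5" --pt "0 0 0 7 0 -15 -0.5"

```text
time_s: 57.75
position: [0.4795, 0.1345, 0.3628]
tool_rot: [[-0.067, 0.948, 0.312], [0.998, 0.063, 0.021], [-0.0, 0.313, -0.95]]
ft_force: [0.3, -0.0, -0.7]
grip_width: 0.0216
gripper_force: 0.0
```

Request:
move_arm --pt "0 0 0 5 0 0 -0.5" --pt "0 0 0 10 0 0 -0.5" --pt "0 0 0 14 0 0 -0.5" --pt "0 0 0 14 0 0 -0.5" --pt "0 0 0 14 0 0 -0.5"

```text
time_s: 58.25
position: [0.4697, 0.2749, 0.3598]
tool_rot: [[-0.072, 0.949, 0.308], [0.997, 0.068, 0.022], [-0.0, 0.309, -0.951]]
ft_force: [0.4, 0.0, 0.3]
grip_width: 0.0216
gripper_force: 0.0
```

Run:
```python
from h import *
st();S=env.get_image("scene");T=env.get_image("top")
for n in["slate_top","slate_center","slate_foot","oil_tin","chest","graver","bar"]+[f"pan_{c}_{e}" for c in "abcd" for e in("center","tip")]:
    a=env.tip_of(n,S)[:1];b=env.tip_of(n,T)[:1]
    if a and b:
        X=tri([ray(S,a[0]["pixel"]),ray(T,b[0]["pixel"])]);print(n,X.round(3),(proj(T,X)-b[0]["pixel"]).round(1))
o=np.hstack([cv2.resize(S["color"][140:310,130:330],(400,340)),cv2.resize(T["color"][90:250,180:368],(400,340))])
cv2.imwrite("pics/m15.png",o[:,:,::-1])
```

```text
58.25 [0.4697 0.2749 0.3598] psi 94.12 F [0.4 0.  0.3] w 0.0216
slate_top [ 0.6   -0.002  0.044] [ 24.3 -10.7]
slate_center [0.554 0.078 0.107] [ 0.6 -0.1]
slate_foot [0.589 0.08  0.049] [-0.1  0. ]
oil_tin [ 0.739  0.254 -0.017] [-0.7  0. ]
chest [ 0.751 -0.251  0.014] [ 0.1 -0. ]
graver [ 0.771  0.062 -0.002] [ 0.8 -0.2]
bar [0.621 0.165 0.055] [ 2.4 -0.3]
pan_a_center [ 0.634 -0.08   0.059] [-0.4  0.1]
pan_a_tip [ 0.562 -0.171  0.086] [-0.2  0.1]
pan_b_center [ 0.641 -0.079  0.06 ] [-1.7  0.5]
pan_b_tip [ 0.528 -0.116  0.086] [ 2.3 -0.7]
pan_c_center [ 0.373 -0.004 -0.235] [ 40.4 -25.7]
pan_c_tip [0.398 0.229 0.151] [-34.6  -5.4]
pan_d_center [ 0.638 -0.089  0.051] [ 0.8 -0.3]
pan_d_tip [ 0.55  -0.007  0.101] [-0.1  0. ]
```

View pics/m15.png

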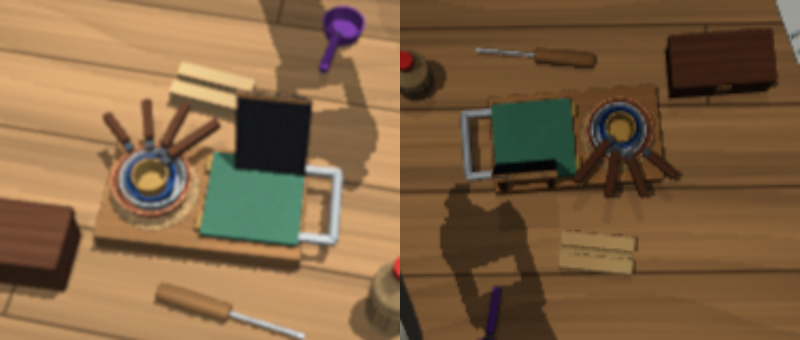

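Everything is in place: the pans are nested and fanned at (150,175), the slate leans at (273,135), the flap lies flat open, and the bystanders have not moved. Handing in.

```bash
python3 -c "
from rig import env
print(env.close_job())"
```

```text
the job is handed in; nothing more can be done
None
```

I folded the flap right over and lowered it onto its stop, nested all four pans on the mat with handles fanned, leaned the slate against the back rail, and handed the job in at about 58 s; no verdict came back.

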